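# Fit and pin the drive hub that matches the keyed test stand

## Task

Make up the keyed test stand on the green mat: take the red cap off its shaft, pick the one blue hub whose lug eyes all line up with that stand's pin holes when its keyway is over the key, and slide it fully down on the shaft. Then push every locking pin from the rack through a lug eye into the stand until its collar rests on the lug, and put the red cap back upright over the shaft end, down on the hub. Lay the other two hubs flat, side by side in the grey spares tray, and do not disturb the cakes and other things lying about.

Things in the scene. Friction and masses are not known exactly. Their poses are not given: they have to be found in the camera images.
- stand_1: aluminium test stand, fixed: base 116x116x35, upright shaft 18 across, its coned top 90 above the underside; a brass key 8 wide stands out to 20 from the shaft axis, from the base top to 75 above the underside. Origin: centre of the underside on the shaft axis, 3 above the table; +x points from axis to key. Only which stand is on the green mat says which is to be used
- stand_1_hole0 (a point): mouth centre of one of the three pin holes of stand_1, on the base top: 11 across, straight through the base, 44 from the shaft axis; the other two are 120 degrees either way round the shaft
- stand_2: the other test stand, of the same build and axes as stand_1, but with another angle between key and pin holes. On either stand a hub goes fully down only with its keyway over the key; its underside is then on the base top, 35 above the stand's origin. The stands may have changed places
- stand_2_hole0 (a point): mouth centre of one of the three pin holes of stand_2, on the base top: 11 across, straight through the base, 44 from the shaft axis; the other two are 120 degrees either way round the shaft
- green_mat: thin green square mat 150x150x3 on the table, origin at the centre of its underside; the stand to be used is on it. The other stand is on a dark grey mat behind on the left
- hub_a: blue plastic drive hub, 0.22 kg: round boss 54 across, 44 high, through bore 21 across with a keyway 10 wide beside it; three flat lugs 8 thick at the foot, 120 degrees apart, reaching 61 out. Origin: centre of the underside; z up; +x points from axis to keyway. Starts flat on the table; take it across the boss. The three hubs look alike but for the angle between keyway and lugs
- hub_a_eye0 (a point): centre of one of the three lug eyes of hub_a, on the lug's top face: 15 across, 44 from the axis; the other two are 120 degrees either way round the bore
- hub_b: another blue drive hub of the same build and axes as hub_a, except for the angle of its lugs to its keyway
- hub_b_eye0 (a point): centre of one of the three lug eyes of hub_b, on the lug's top face: 15 across, 44 from the axis; the other two are 120 degrees either way round the bore
- hub_c: another blue drive hub of the same build and axes as hub_a, except for the angle of its lugs to its keyway
- hub_c_eye0 (a point): centre of one of the three lug eyes of hub_c, on the lug's top face: 15 across, 44 from the axis; the other two are 120 degrees either way round the bore
- pin_1: locking pin, upright, may be absent: steel rod 8 across and 32 long with tapered tip; above it a collar 24 across and 4 thick, then a red handle 14 across and 48 long. Origin at the rod's tip, z up. Starts in the rack, tip 8 above the table. Fully home, the collar rests on the hub's lug and the tip is 11 above the stand's underside
- pin_2: locking pin like pin_1, may be absent; origin at the rod's tip, z up
- pin_3: locking pin like pin_1, may be absent; origin at the rod's tip, z up
- shaft_cap: red round protective cap 36 across and 36 high, open below: a socket 22 across and 14 deep. Origin: centre of the open underside; z up. Starts upright, resting loosely on the tip of the shaft of the stand on the green mat (underside 76 above the stand's). With a hub fitted, the shaft end stands 11 above the boss; the cap back on it rests on the boss
- pin_rack: white pin rack, fixed block 44 (x) x 170 (y) x 40 high, origin at the centre of its underside; pins stand in 12 mm holes in a row along its y, 60 apart, so grip a pin across the row
- spares_tray: grey open tray for spare hubs, fixed, 308 (x) x 168 (y) outside, walls 4 thick and 18 high, floor 4 thick, origin at the centre of its underside; room for two hubs side by side along its x
- cake_choc_00: chocolate-chip ring cake, about 80 across, 34 high, at the left behind, a bystander to leave where it is
- cake_choc_04: chocolate-chip ring cake, about 82 across, 33 high, at the left, a bystander to leave where it is
- cake_plain_03: plain ring cake, 78 across, 35 high, behind on the right, a bystander to leave where it is
- timer: white pocket timer 70x66x21, between the test stand and the tray, a bystander to leave where it is
- marker: black-and-white marker pen 135 long, behind the test stand, a bystander to leave where it is

How it is judged:
By the outcome, as a careful person would: the job done as asked, in the order asked, and still so for the second after the job is handed in, with the robot touching nothing.
Of pin_1, pin_2, pin_3 only 2 to 3 are there at a start; the rules pass over those that are not, and their reading is None.
At some moment in a run one of hub_a, hub_b, hub_c may be knocked a few centimetres aside while the robot is not near it.
It also fails if it takes over 210 s, if anything falls off the work surface, if the arm or the gripper's body presses on something with over 40 N, if the wrist force passes 120 N, or if a joint passes its speed limit or range.

## Robot

A 6-joint arm with a two-finger parallel gripper is mounted at the origin on a cart in front of the work surface, level with it; the furniture and walls round the work are solid. World frame = base frame: x ahead of the robot, y to its left, z up, the work surface at z = 0. Lengths are in mm, angles in rad, forces in N, time in s.
With the tool pointing down it reaches from about 350 to 925 mm from the base axis. Payload 6.4 kg.
Tool frame: the origin (TCP) lies at the very end of the fingers, on their centre line; the grasp point (between the pads) lies ctrl.grip_depth behind it (ctrl.grip_depth is the distance from the TCP to the grasp point, in mm); z points along the fingers, y is the line along which they close (so a half turn about z gives the same grasp; the last joint's range is limited). The gripper opens to 85 mm and grips with 20 to 120 N. Pads are 22 mm wide; open, the fingers measure 114 mm over their backs; the gripper's body (76 mm by 85 mm) begins 54 mm behind the grasp point. The pads swing forward as they close: fully open they stand 13 mm farther back than shut.
Start: joints at [-1.351, 0.245, 1.558, -0, 1.339, -0.174], TCP at [249.411, -600.257, 231.29] pointing down, gripper open.
Joint ranges: [-3.13, 3.13], [-1.02, 2.26], [0.13, 2.54], [-0.95, 4.09], [0.21, 2.88], [-2.74, 2.74]. Speed limits (rad/s): [2.57, 2.57, 3.14, 3.14, 3.14, 3.14].

## Interface

Orientations are given as a unit quaternion [w, x, y, z].
In Python, from workcell import monitor, camera, ticket, ctrl gives the robot as it stands. The module is installed in compiled form; this text tells all that it offers.
- The arm moves only by the tool apply_moves, never from a script. Its argument "moves" is a list of rows, each a list of 7 numbers: the shift along the tool's x, y, z in m, then the turn, a rotation vector about the tool's x, y, z in degrees, then the finger opening in m, from 0 to 0.0854. In form: [[tx, ty, tz, ax, ay, az, fingers], ...]. A call has 1 to 8 rows; each row shifts and turns the commanded pose from where the row before left it, along the tool's axes as they then stand; what a row does not reach is not made up. A row lasts 1/10 s, in which the tool goes at most 50 mm and 8.59 degrees, less where a joint would pass 70% of its speed; a pose out of reach is approached as far as the arm can. A call with a gripper value outside its range is refused whole. The fingers move at their own pace and stop on an object; "newtons" is the grip in N (left out, the last holds). Time passes only in rows, so rows that do not move let the fingers close. It gives the time, the measured TCP pose, the force, the opening and the grip force at its end, in the units of the state.
- monitor.read_state(): the state, without advancing time (a new reading comes with each control period).
- camera(name): name is "scene" or "side" or "wrist"; returns a dict with "image" (480x640x3 uint8, red, green, blue), "fx", "fy", "cx", "cy" (pixels), "xyz" and "orientation" of the camera in the world. Camera axes: x right, y down, z forward; pixel columns grow to the right and rows downward; lengths in mm; the calibration is good to about 2 mm. A picture is of the moment at which its call begins. There is no depth.
- ticket.hand_in(): hands the job in; it is judged then, once.
The state is a dict: "clock": time; "joints": joint angles; "dq": joint speeds; "effort": joint torques, N m; "tcp_pos": TCP position; "tool_rot": TCP orientation; "contact_force": force on the tool from outside, world axes, zero at the start; "torque": the same for the moment, N m; "gripper_width": opening from 0.0 (shut) to 1.0 (fully open); "grasp_force": force on a finger pad.
Only numpy, scipy, OpenCV 4.12 (cv2) and the standard library are available. Lean on these libraries where they do the work, as an engineer would, in place of code of your own. Each camera call takes 0.05 s, during which the arm holds its last target. There are 200 camera calls.

## Working session

There is one attempt and no reset: what is moved stays moved. The work goes in short steps, Python scripts to look and compute and a tool call to move; the robot and the scene stay as the last step left them, time stands still between calls to the robot, and variables do not carry over. Pictures are saved under pics/ and viewed, at most 14 in all, crops included, and the job is handed in when it is done.

Besides the shell and the picture viewer there is one more tool, called after "Request:" as name([rows], argument=value, ...), one row to a line, values as JSON. apply_moves: Moves the arm, as the interface text tells. Its arguments: {"type":"object","properties":{"moves":{"type":"array"},"newtons":{"type":"number"}},"required":["moves"]}

```bash
mkdir -p pics; cat > h.py <<'E'
import numpy as np, cv2, pickle
from scipy.spatial.transform import Rotation as R
from workcell import monitor, camera, ticket, ctrl
def rot(q): return R.from_quat([q[1],q[2],q[3],q[0]]).as_matrix()
def snap(name,fn):
    c=camera(name); cv2.imwrite(f'pics/{fn}.png',c['image'][:,:,::-1]); pickle.dump(c,open(f'pics/{fn}.pkl','wb')); return c
def load(fn): return pickle.load(open(f'pics/{fn}.pkl','rb'))
def w(c,u,v,z):
    d=rot(c['orientation'])@np.array([(u-c['cx'])/c['fx'],(v-c['cy'])/c['fy'],1]); o=np.array(c['xyz'],float)
    return (o+d*(z-o[2])/d[2])
def px(c,p):
    q=rot(c['orientation']).T@(np.array(p,float)-np.array(c['xyz'])); return c['fx']*q[0]/q[2]+c['cx'],c['fy']*q[1]/q[2]+c['cy']
E
python3 - <<'E'
from h import *
for n in ['scene','side','wrist']:
    c=snap(n,n+'0'); print(n,c['xyz'],c['orientation'],c['fx'],c['cx'],c['cy'])
print(monitor.read_state(),ctrl.grip_depth)
E
```

```text
scene [-110.09789376  565.78976635  713.6437923 ] [ 0.19574956 -0.40343065  0.79468212 -0.40915296] 476.1958866625822 319.4876109702064 242.97403680028603
side [ -71.68924555 -942.66930584  695.36879245] [-0.49716453  0.81863021 -0.24850234  0.1446326 ] 573.1445816751467 321.7285246422598 241.33147743557498
wrist [ 315.97198552 -571.82225168  372.82100311] [ 0.11827203  0.82323668 -0.54948963 -0.07971352] 350.2236128641091 325.5140138775018 239.7994325919786
{'clock': 0.15, 'joints': array([-1.35109660e+00,  2.45644728e-01,  1.55873685e+00, -3.09977272e-05,
        1.33869830e+00, -1.74110760e-01]), 'dq': array([-0.00070459, -0.00359162, -0.0020948 , -0.00165047,  0.00059251,
        0.00138045]), 'effort': array([-7.96956865e-04, -4.29995799e+01, -3.26547682e+01, -2.00058348e-04,
        3.58088088e-03,  2.14710076e-05]), 'tcp_pos': array([ 249.30858188, -599.82406474,  230.43763868]), 'tool_rot': array([-7.43074801e-04,  9.80675746e-01,  1.95638769e-01, -3.20254801e-05]), 'contact_force': array([-0.16828019, -0.59767736, -0.29428126]), 'torque': array([ 0.01333184, -0.01861788, -0.00192589]), 'grasp_force': 0.0, 'gripper_width': 1.003773753816904} 18.700000000000003
```

View pics/scene0.png

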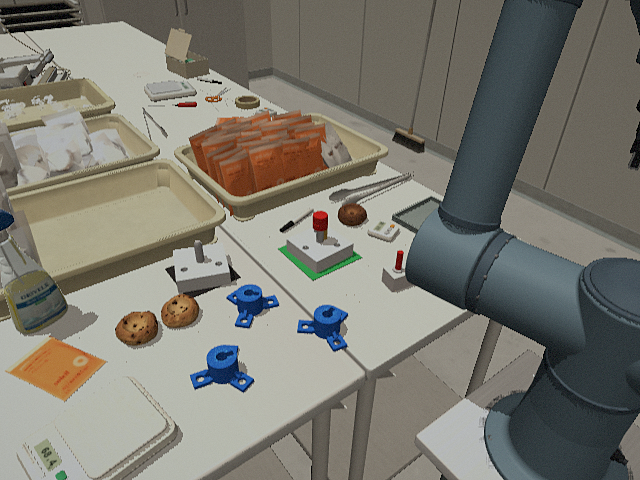

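View pics/side0.png

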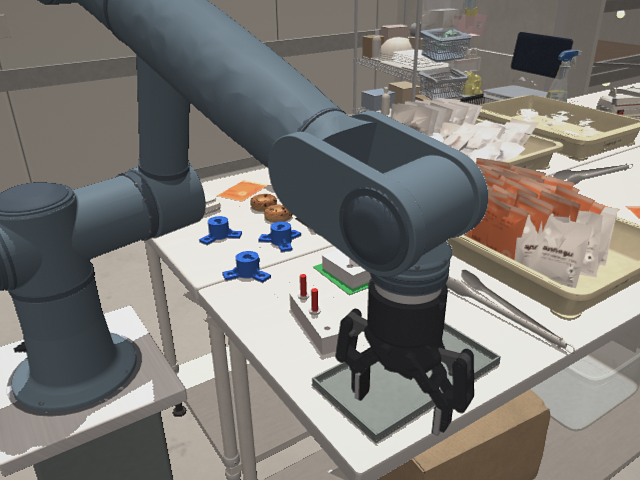

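The scene view shows the green-mat stand with its red cap (320,240), the other stand (200,268), three hubs at (252,300), (327,322) and (224,365), and the rack at (398,275). The side view shows two pins in the rack and the tray under the gripper. I'll take rough positions and then enlarge crops.

```bash
python3 - <<'E'
from h import *
c=load('scene0'); s=load('side0'); wc=load('wrist0')
for n,u,v,z in [('mat',320,256,3),('capTop',320,214,115),('hubB252',252,290,44),('hub327',327,311,44),('hub224',224,351,44),('pintop',399,252,92),('stand2top',199,242,93),('cake',352,212,30),('timer',383,230,15)]: print(n,w(c,u,v,z).round())
for n,u,v,z in [('hubL',217,220,44),('hubR',281,227,44),('hubF',248,256,44),('pinA',303,277,92),('pinB',314,292,92),('trayL',313,381,18),('trayF',377,437,18),('trayR',499,356,18),('rackF',325,352,40),('rackL',291,300,40)]: print('s',n,w(s,u,v,z).round())
print('tool',rot(monitor.read_state()['tool_rot']).round(3)); print('camR',rot(wc['orientation']).round(3))
a=c['image'][220:400,170:420]; b=s['image'][190:370,190:400]
cv2.imwrite('pics/c1.png',cv2.resize(a,(800,576),interpolation=2)[:,:,::-1])
E
```

```text
mat [620.   3.   3.]
capTop [633.  -5. 115.]
hubB252 [567. 221.  44.]
hub327 [426. 131.  44.]
hub224 [453. 346.  44.]
pintop [441. -76.  92.]
stand2top [722. 261.  93.]
cake [ 698. -162.   30.]
timer [ 602. -188.   15.]
s hubL [446. 359.  44.]
s hubR [565. 226.  44.]
s hubF [425. 136.  44.]
s pinA [441. -86.  92.]
s pinB [ 429. -146.   92.]
s trayL [ 334. -287.   18.]
s trayF [ 347. -450.   18.]
s trayR [ 653. -422.   18.]
s rackF [ 380. -256.   40.]
s rackL [416. -76.  40.]
tool [[ 0.923  0.384 -0.   ]
 [ 0.384 -0.923  0.001]
 [ 0.    -0.001 -1.   ]]
camR [[ 0.383 -0.886 -0.261]
 [-0.924 -0.368 -0.107]
 [-0.001  0.282 -0.959]]
```

View pics/c1.png

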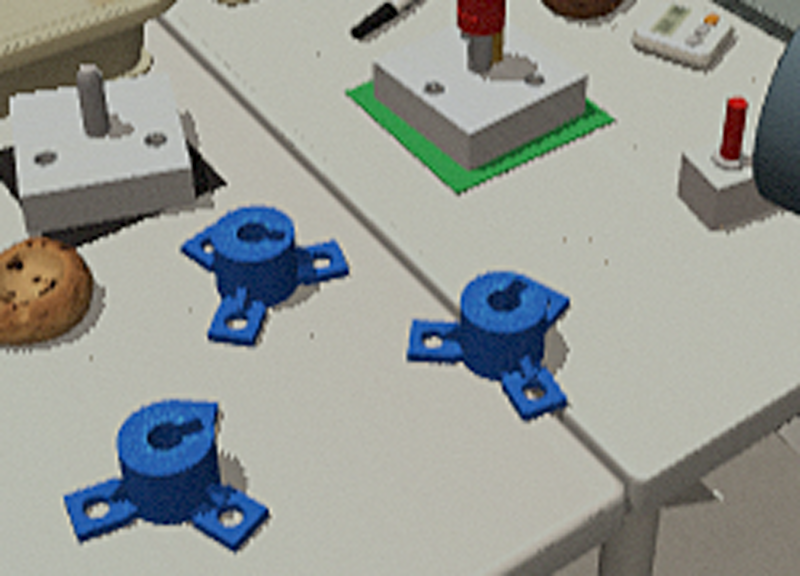

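The crop shows each hub's keyway and lugs, with the key under the cap on the green stand. I'll raise and turn the tool (yaw 90), then look from above.

Request:
apply_moves([
  [0,0,-0.018,0,0,-8.4,0.085],
  [0,0,-0.018,0,0,-8.4,0.085],
  [0,0,-0.018,0,0,-8.4,0.085],
  [0,0,-0.018,0,0,-8.4,0.085],
  [0,0,-0.018,0,0,-8.4,0.085],
  [0,0,-0.018,0,0,-8.4,0.085],
  [0,0,-0.018,0,0,-8.4,0.085],
  [0,0,-0.018,0,0,-8.6,0.085],
])

```text
clock: 0.95
tcp_pos: [249.4, -600.0, 375.5]
tool_rot: [-0.0, 0.705, 0.709, 0.0]
contact_force: [0.0, 0.3, -0.4]
gripper_width: 0.993
grasp_force: 0.0
```

Request:
apply_moves([
  [0.045,0.018,0,0,0,0,0.085],
  [0.045,0.018,0,0,0,0,0.085],
  [0.045,0.018,0,0,0,0,0.085],
  [0.045,0.018,0,0,0,0,0.085],
  [0.045,0.018,0,0,0,0,0.085],
  [0.045,0.018,0,0,0,0,0.085],
  [0.045,0.018,0,0,0,0,0.085],
  [0.045,0.018,0,0,0,0,0.085],
])

```text
clock: 1.75
tcp_pos: [393.9, -238.4, 375.1]
tool_rot: [0.0, 0.708, 0.707, 0.0]
contact_force: [0.6, -0.3, -0.3]
gripper_width: 0.996
grasp_force: 0.0
```

Request:
apply_moves([
  [0.045,0.018,0,0,0,0,0.085],
  [0.045,0.018,0,0,0,0,0.085],
  [0.045,0.018,0,0,0,0,0.085],
  [0.045,0.018,0,0,0,0,0.085],
  [0.045,0.018,0,0,0,0,0.085],
  [0.045,0.018,0,0,0,0,0.085],
  [0,0,0,0,0,0,0.085],
  [0,0,0,0,0,0,0.085],
])

```text
clock: 2.55
tcp_pos: [501.8, 30.5, 374.8]
tool_rot: [-0.0, 0.706, 0.708, -0.0]
contact_force: [-0.0, 0.1, 0.2]
gripper_width: 0.996
grasp_force: 0.0
```

```bash
python3 - <<'E'
from h import *
c=snap('wrist','w1'); s=monitor.read_state(); print(s['tcp_pos'],s['tool_rot'],s['joints'],c['xyz'])
E
```

```text
[501.68745667  29.50850943 374.93539899] [-1.82125424e-04  7.07196017e-01  7.07017425e-01 -3.48008848e-04] [-1.67038041e-01 -1.91421661e-01  1.74517522e+00 -3.55947688e-04
  1.58853943e+00 -1.66791665e-01] [501.96134757 103.05263634 517.3188951 ]
```

View pics/w1.png

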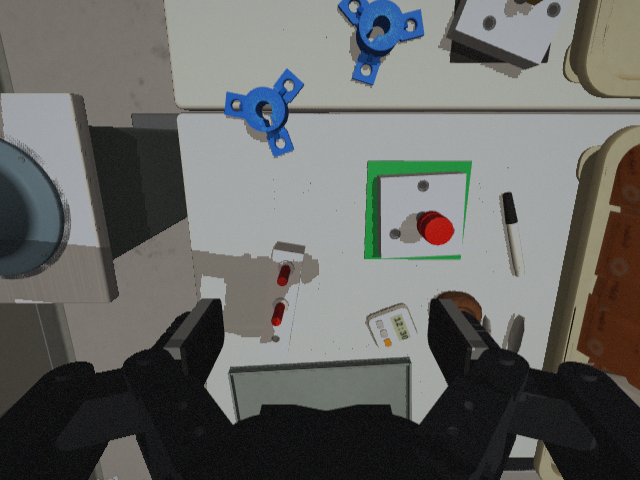

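The wrist view shows the green stand with its base top at about (380–466, 172–258) and holes at (423,185) and (395,234). The cap top is at (438,228), the hubs are at (266,110) and (380,27), and the rack's third hole (275,339) is empty, so there are two pins. Next I'll move above the cap.

```bash
python3 - <<'E'
from h import *
c=load('w1')
for n,u,v,z in [('cap',438,228,115),('h0',423,185,38),('h1',395,234,38),('c1',380,176,38),('c2',466,172,38),('c3',468,256,38),('c4',381,260,38),('hub1',266,110,44),('hub2',380,27,44),('p1',284,266,92),('p2',279,307,92),('hole3',275,339,40),('tL',230,367,18),('tR',410,360,18)]: print(n,w(c,u,v,z).round(1))
s=load('scene0');d=load('side0')
print(w(s,320,214,115))
E
```

```text
cap [635.3  -1.1 115. ]
h0 [634.8  39.5  38. ]
h1 [600.6 -29.9  38. ]
c1 [575.6  51.6  38. ]
c2 [691.4  57.1  38. ]
c3 [708.1 -62.7  38. ]
c4 [582.5 -69.1  38. ]
hub1 [426.1 134.9  44. ]
hub2 [566.6 228.3  44. ]
p1 [448.2 -58.1  92. ]
p2 [ 439.6 -116.9   92. ]
hole3 [ 423.8 -198.6   40. ]
tL [ 343.1 -265.8   18. ]
tR [ 642.  -251.7   18. ]
[633.40957734  -4.57928131 115.        ]
```

Request:
apply_moves([
  [-0.0063,0.0266,0.045,0,0,0,0.085],
  [-0.0063,0.0266,0.04,0,0,0,0.085],
  [-0.0063,0.0266,0.04,0,0,0,0.085],
  [-0.0063,0.0266,0.04,0,0,0,0.085],
  [-0.0063,0.0266,0.04,0,0,0,0.085],
  [0,0,0.02,0,0,0,0.085],
  [0,0,0,0,0,0,0.085],
])

```text
clock: 3.3
tcp_pos: [630.9, -3.5, 147.8]
tool_rot: [-0.004, 0.708, 0.706, -0.003]
contact_force: [-0.4, 1.2, 0.1]
gripper_width: 0.999
grasp_force: 0.0
```

```bash
python3 - <<'E'
from h import *
c=snap('wrist','w2'); s=monitor.read_state(); print(s['tcp_pos'],s['tool_rot'])
E
```

```text
[632.2519747   -3.31354198 150.86654819] [-0.00157453  0.7082713   0.70593767 -0.0011386 ]
```

View pics/w2.png

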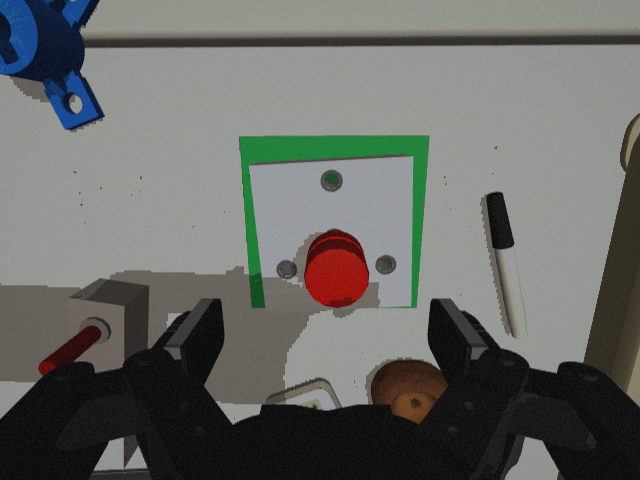

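Close up, the holes are at (331,181), (286,269) and (386,265), and the cap top is centred at (337,275).

```bash
python3 - <<'E'
from h import *
c=load('w2'); H=np.array([w(c,*p,38) for p in [(331,181),(286.5,269),(386,264.5)]]); m=H.mean(0); print(H.round(1),m)
print(np.linalg.norm(H-m,axis=1), np.degrees(np.arctan2(*(H-m)[:,[1,0]].T)))
print('cap',w(c,337,275,115), c['xyz'])
E
```

```text
[[634.3  38.5  38. ]
 [600.  -28.7  38. ]
 [676.4 -25.1  38. ]] [636.90362841  -5.11634176  38.        ]
[43.71972324 43.81312214 44.29925665] [  93.43374518 -147.37324925  -26.86556381]
cap [636.99073773  -2.44957115 115.        ] [632.54049038  68.82638332 290.3987229 ]
```

Request:
apply_moves([
  [0,0.002,0.034,0,0,0,0.085],
  [-0.001,0.002,0.034,0,0,0,0.085],
  [0,0,0,0,0,0,0.03],
  [0,0,0,0,0,0,0.03],
  [0,0,0,0,0,0,0.03],
  [0,0,0,0,0,0,0.03],
  [0,0,0,0,0,0,0.03],
  [0,0,0,0,0,0,0.03],
], newtons=40)

```text
clock: 4.15
tcp_pos: [638.5, -3.3, 88.4]
tool_rot: [0.001, 0.707, 0.707, 0.0]
contact_force: [-5.6, -1.6, 8.5]
gripper_width: 0.411
grasp_force: 39.2
```

Request:
apply_moves([
  [0,0,0,0,0,0,0.03],
  [0,0,0,0,0,0,0.03],
  [0,0,-0.02,0,0,0,0.03],
  [0,0,-0.03,0,0,0,0.03],
  [0,0,-0.03,0,0,0,0.03],
])

```text
clock: 4.65
tcp_pos: [637.9, -2.7, 167.3]
tool_rot: [0.001, 0.707, 0.707, 0.001]
contact_force: [0.3, -0.1, -0.2]
gripper_width: 0.413
grasp_force: 40.3
```

Request:
apply_moves([
  [0.011,-0.042,0,0,0,0,0.03],
  [0.011,-0.042,0,0,0,0,0.03],
  [0.011,-0.044,0,0,0,0,0.03],
  [0,0,0.045,0,0,0,0.03],
  [0,0,0.045,0,0,0,0.03],
  [0,0,0.04,0,0,0,0.03],
  [0,0,0.015,0,0,0,0.03],
  [0,0,0.009,0,0,0,0.03],
])

```text
clock: 5.45
tcp_pos: [509.6, 30.4, 10.4]
tool_rot: [0.0, 0.707, 0.707, 0.0]
contact_force: [0.2, -0.4, 0.2]
gripper_width: 0.41
grasp_force: 40.4
```

Request:
apply_moves([
  [0,0,0,0,0,0,0.03],
  [0,0,0,0,0,0,0.03],
])

```text
clock: 5.65
tcp_pos: [511.1, 30.1, 12.3]
tool_rot: [0.001, 0.707, 0.707, 0.001]
contact_force: [0.4, 1.1, -0.4]
gripper_width: 0.409
grasp_force: 40.4
```

Request:
apply_moves([
  [0,0,0.002,0,0,0,0.03],
  [0,0,0,0,0,0,0.03],
])

```text
clock: 5.85
tcp_pos: [510.6, 30.2, 9.7]
tool_rot: [0.001, 0.707, 0.707, 0.001]
contact_force: [-0.1, 0.1, 2.2]
gripper_width: 0.41
grasp_force: 40.6
```

Request:
apply_moves([
  [0,0,0.0015,0,0,0,0.03],
  [0,0,0,0,0,0,0.03],
])

```text
clock: 6.05
tcp_pos: [510.7, 30.3, 9.5]
tool_rot: [0.0, 0.707, 0.707, 0.0]
contact_force: [-4.9, 0.6, 16.9]
gripper_width: 0.408
grasp_force: 41.8
```

Request:
apply_moves([
  [0,0,0,0,0,0,0.055],
  [0,0,0,0,0,0,0.055],
  [0,0,-0.025,0,0,0,0.055],
  [0,0,-0.045,0,0,0,0.085],
  [0,0,-0.045,0,0,0,0.085],
  [0,0,-0.045,0,0,0,0.085],
  [0.023,0.016,-0.04,0,0,0,0.085],
  [0.023,0.016,-0.04,0,0,0,0.085],
])

```text
clock: 6.85
tcp_pos: [541.6, 76.6, 249.0]
tool_rot: [0.0, 0.708, 0.706, 0.0]
contact_force: [0.7, -0.5, -0.8]
gripper_width: 0.994
grasp_force: 0.0
```

Request:
apply_moves([
  [0.024,0.018,-0.04,0,0,0,0.085],
  [0,0,-0.04,0,0,0,0.085],
  [0,0,-0.02,0,0,0,0.085],
  [0,0,0,0,0,0,0.085],
  [0,0,0,0,0,0,0.085],
])

```text
clock: 7.35
tcp_pos: [559.3, 100.3, 346.1]
tool_rot: [-0.0, 0.707, 0.707, -0.0]
contact_force: [-0.3, 0.4, -1.2]
gripper_width: 0.997
grasp_force: 0.0
```

```bash
python3 - <<'E'
from h import *
c=snap('wrist','w3'); s=monitor.read_state(); print(s['tcp_pos'],s['tool_rot'])
E
```

```text
[558.84171249 100.21492125 344.9448649 ] [-0.00112577  0.70745234  0.70675931 -0.0010945 ]
```

Request:
apply_moves([
  [0.048,-0.02,0.01,0,0,0,0.085],
  [0.048,-0.02,0.01,0,0,0,0.085],
  [0.048,-0.02,0.01,0,0,0,0.085],
  [0.048,-0.02,0.01,0,0,0,0.085],
  [0,0,0,0,0,0,0.085],
  [0,0,0,0,0,0,0.085],
])

```text
clock: 8.0
tcp_pos: [482.8, 282.0, 306.8]
tool_rot: [-0.001, 0.707, 0.708, -0.002]
contact_force: [-0.0, -0.2, -0.7]
gripper_width: 0.997
grasp_force: 0.0
```

```bash
python3 - <<'E'
from h import *
c=snap('wrist','w4'); s=monitor.read_state(); print(s['tcp_pos'],s['tool_rot'])
a=load('w3')['image'][0:300,170:570]; b=c['image'][0:300,120:520]
cv2.imwrite('pics/c3.png',cv2.resize(a,(800,600),interpolation=2)[:,:,::-1])
cv2.imwrite('pics/c4.png',cv2.resize(b,(800,600),interpolation=2)[:,:,::-1])
E
```

```text
[483.66258639 281.23076371 307.59765617] [-4.45331861e-04  7.07332166e-01  7.06879922e-01 -1.33546431e-03]
```

View pics/c3.png

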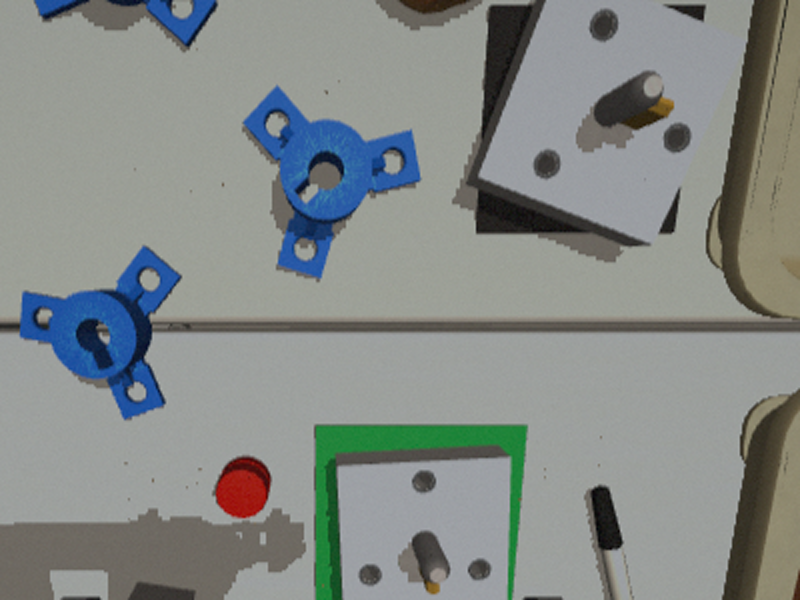

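View pics/c4.png

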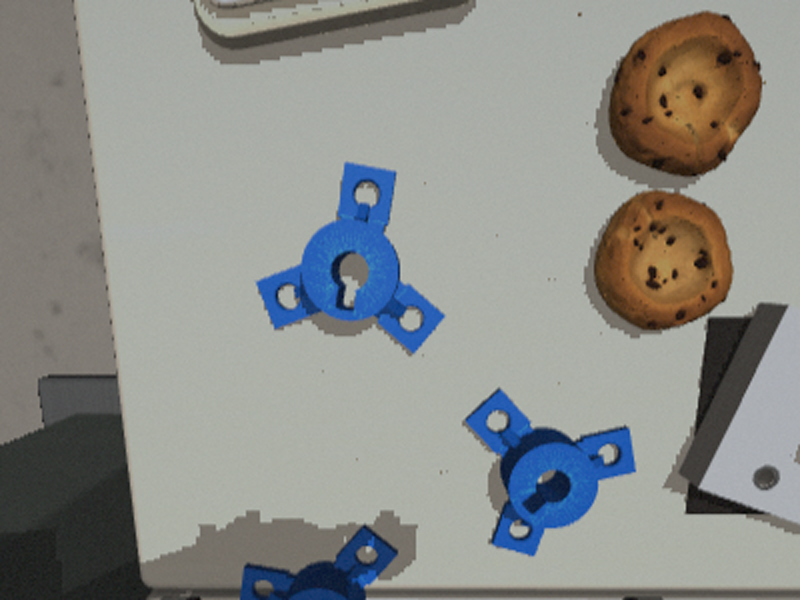

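The crops show the key of the green stand at c3 (432,589), just below the shaft tip (437,576), and the keyways, eyes and bosses of all three hubs. I'll work out the angles.

```bash
python3 - <<'E'
from h import *
a=load('w3'); b=load('w4')
def ang(p,q): return np.degrees(np.arctan2(p[1]-q[1],p[0]-q[0]))
def hub(n,c,off,boss,eyes,kw):
    f=lambda u,v,z: w(c,u/2+off,v/2,z)
    E=np.array([f(*e,8) for e in eyes]); m=E.mean(0); k=f(*kw,44); bo=f(*boss,44)
    x=[ang(e,m) for e in E]
    print(n,'eyecentre',m.round(1),'r',np.linalg.norm(E-m,axis=1).round(1),'boss',bo.round(1),'lugmod',np.mod(x,120).round(1),'kw',round(ang(k,m)%360,1),round(ang(k,bo)%360,1),'phase',np.mod(np.array(x)-ang(k,m),120).round(1))
hub('A',a,170,(93,334),[(150,279),(44,318),(138,391)],(103,357))
hub('B',a,170,(326,170),[(275,124),(394,161),(306,249)],(302,194))
hub('B4',b,120,(552,486),[(499,420),(608,453),(519,528)],(530,502))
hub('C',b,120,(350,270),[(366,195),(288,295),(411,318)],(346,300))
f=lambda u,v,z: w(a,u/2+170,v/2,z)
H=np.array([f(*p,38) for p in [(424,481),(370,575),(480,569)]]); m=H.mean(0); print(H.round(1),m)
print('tip',f(437,576,93),'key',f(432,590,78), ang(f(432,590,78),m))
H=np.array([f(*p,38) for p in [(603,24),(677,137),(546,163)]]); m=H.mean(0); print('st2',[ang(h,m) for h in H],m,'key',ang(f(668,104,78),m))
c=a['image'][250:300,330:430]; cv2.imwrite('pics/c5.png',cv2.resize(c,(800,400),interpolation=2)[:,:,::-1])
s=load('scene0')['image'][200:290,270:370]; cv2.imwrite('pics/c6.png',cv2.resize(s,(660,594),interpolation=2)[:,:,::-1])
E
```

```text
A eyecentre [424.5 135.9   8. ] r [43.8 44.8 44. ] boss [423.4 136.3  44. ] lugmod [49.1 49.6 50.5] kw 285.8 289.5 phase [3.4 3.9 4.8]
B eyecentre [568.4 229.8   8. ] r [44.5 44.7 43.9] boss [568.3 230.5  44. ] lugmod [14.6 13.6 13.9] kw 221.2 222.8 phase [33.4 32.4 32.7]
B4 eyecentre [567.6 231.8   8. ] r [43.2 43.5 43.9] boss [567.5 230.5  44. ] lugmod [12.6 13.4 12.6] kw 221.7 218.6 phase [30.9 31.7 30.9]
C eyecentre [448.2 355.3   8. ] r [43.  43.6 43.9] boss [448.3 355.5  44. ] lugmod [80.1 79.3 80.4] kw 261.0 260.7 phase [59.2 58.3 59.4]
[[635.1  38.7  38. ]
 [600.4 -29.8  38. ]
 [677.  -25.4  38. ]] [637.49203838  -5.51331285  38.        ]
tip [636.57216969  -5.80883159  93.        ] key [636.77047447 -22.33321598  78.        ] -92.45644894488859
st2 [np.float64(100.8174215566216), np.float64(-19.33377827438069), np.float64(-139.57050668049064)] [732.10978023 263.52520913  38.        ] key -19.453958426659938
```

Hub C's phase (about 59°) matches the stand's (about 62–66°), while B is at 32° and A at 4°. The insertion needs the key angle closer than this, so I'll view the key from its own side.

Request:
apply_moves([
  [-0.045,0.017,0,0,0,0,0.085],
  [-0.045,0.017,0,0,0,0,0.085],
  [-0.045,0.017,0,0,0,0,0.085],
  [-0.045,0.017,0,0,0,0,0.085],
  [-0.045,0.017,0.01,0,0,0,0.085],
  [-0.045,0.017,0.02,0,0,0,0.085],
  [-0.045,0.017,0.02,0,0,0,0.085],
  [-0.045,0.017,0.02,0,0,0,0.085],
])

```text
clock: 8.85
tcp_pos: [617.9, -77.1, 240.8]
tool_rot: [0.0, 0.709, 0.706, -0.0]
contact_force: [0.3, 0.2, 0.7]
gripper_width: 0.996
grasp_force: 0.0
```

Request:
apply_moves([
  [-0.04,0.017,0.03,0,0,0,0.085],
  [0,0,0.04,0,0,0,0.085],
  [0,0,0.01,0,0,0,0.085],
  [0,0,0,0,0,0,0.085],
  [0,0,0,0,0,0,0.085],
])

```text
clock: 9.35
tcp_pos: [634.5, -111.1, 165.1]
tool_rot: [0.001, 0.707, 0.707, 0.0]
contact_force: [1.4, -0.1, 0.5]
gripper_width: 0.996
grasp_force: 0.0
```

```bash
python3 - <<'E'
from h import *
c=snap('wrist','w5'); s=monitor.read_state(); print(s['tcp_pos'],s['tool_rot'],c['xyz'])
u,v=px(c,[637,-5,60]); print(u,v)
u,v=int(u),int(v); print(max(u-90,0),max(v-70,0))
a=c['image'][max(v-70,0):v+65,max(u-90,0):u+90]
cv2.imwrite('pics/c7.png',cv2.resize(a,None,fx=4.4,fy=4.4,interpolation=2)[:,:,::-1])
E
```

```text
[ 635.0744894  -110.97984675  165.97556157] [0.00179616 0.7071995  0.70701126 0.00084749] [634.45325289 -38.4702969  307.55937914]
328.3441404575159 82.39585007734405
238 12
```

View pics/c7.png

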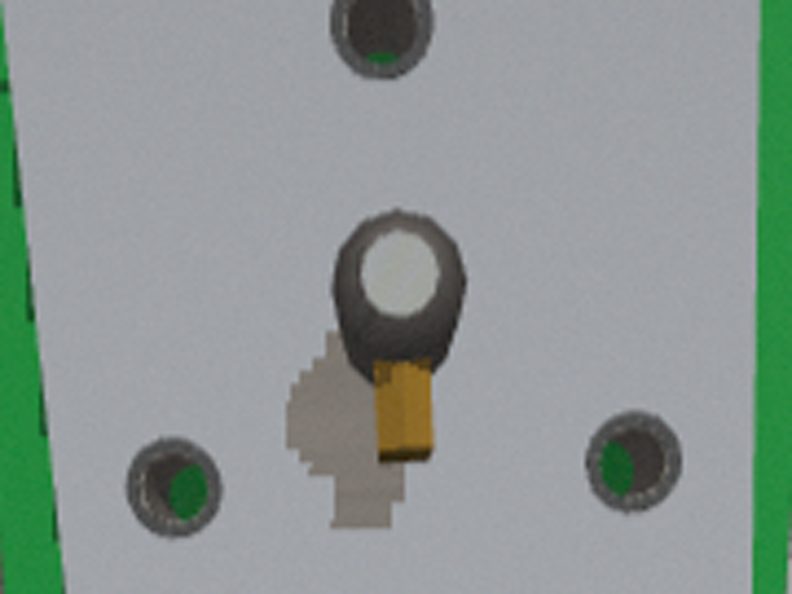

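```bash
python3 - <<'E'
from h import *
c=load('w5'); f=lambda u,v,z: w(c,u/4.4+238,v/4.4+12,z)
def ang(p,q): return np.degrees(np.arctan2(p[1]-q[1],p[0]-q[0]))
H=np.array([f(*p,38) for p in [(382,27),(174,487),(634,461)]]); m=H.mean(0); print(H.round(1),m.round(1),[round(ang(h,m)%120,1) for h in H])
t=f(400,273,93); print('tip',t)
for o in [(405,452),(404.5,455)]:
  k=f(*o,78); i=f(402.5,364,78); print(k,ang(k,m),ang(k,t),ang(k,i))
E
```

```text
[[634.8  38.   38. ]
 [600.2 -29.1  38. ]
 [676.4 -25.1  38. ]] [637.1  -5.4  38. ] [np.float64(93.1), np.float64(92.7), np.float64(93.4)]
tip [636.97162801  -5.15470795  93.        ]
[637.89013708 -25.83211     78.        ] -87.79824615234939 -87.45654122311463 -88.12274599140137
[637.8208994  -26.22983191  78.        ] -88.03038333458512 -87.69238115313634 -88.51904890327235
```

The key is at about -87.5° and the shaft axis at (637.0,-5.2), so hub C is confirmed; it needs about 13° CCW. I'll go over to hub C and re-measure it with a silhouette fit.

Request:
apply_moves([
  [0.045,-0.02,-0.015,0,0,0,0.085],
  [0.045,-0.02,-0.015,0,0,0,0.085],
  [0.047,-0.02,0,0,0,0,0.085],
  [0.047,-0.02,0,0,0,0,0.085],
  [0.047,-0.02,0,0,0,0,0.085],
  [0.047,-0.02,0,0,0,0,0.085],
  [0.047,-0.02,0,0,0,0,0.085],
  [0.047,-0.02,0,0,0,0,0.085],
])

```text
clock: 10.2
tcp_pos: [477.7, 255.3, 195.5]
tool_rot: [0.001, 0.707, 0.707, 0.002]
contact_force: [0.8, 1.0, 0.3]
gripper_width: 0.993
grasp_force: 0.0
```

Request:
apply_moves([
  [0.047,-0.02,0,0,0,6.5,0.085],
  [0,0,0,0,0,6.5,0.085],
  [0,0,0,0,0,0,0.085],
  [0,0,0,0,0,0,0.085],
])

```text
clock: 10.6
tcp_pos: [459.0, 299.0, 194.2]
tool_rot: [0.001, 0.782, 0.623, 0.001]
contact_force: [0.8, 0.3, -0.3]
gripper_width: 0.992
grasp_force: 0.0
```

```bash
cat >> h.py <<'E'
from scipy.optimize import minimize
def bluemask(c):
    h=cv2.cvtColor(c['image'],cv2.COLOR_RGB2HSV); return cv2.inRange(h,(100,110,40),(125,255,255))
def render(c,x,y,th,W=26):
    m=np.zeros((480,640),np.uint8); t=np.linspace(0,2*np.pi,48,endpoint=False)
    P=lambda pts:np.array([[(round(a*16)),round(b*16)] for a,b in (px(c,p) for p in pts)],np.int32)
    for k in range(3):
        a=np.radians(th+120*k); e=np.array([np.cos(a),np.sin(a)]); n=np.array([-e[1],e[0]])
        q=[[x+r*e[0]+s*n[0],y+r*e[1]+s*n[1],z] for z in(0,8) for r,s in((20,-W/2),(61,-W/2),(61,W/2),(20,W/2))]
        cv2.fillPoly(m,[cv2.convexHull(P(q))],255,shift=4)
        cv2.fillPoly(m,[P([[x+44*e[0]+7.5*np.cos(b),y+44*e[1]+7.5*np.sin(b),8] for b in t])],0,shift=4)
    cv2.fillPoly(m,[cv2.convexHull(P([[x+27*np.cos(b),y+27*np.sin(b),z] for z in(0,44) for b in t]))],255,shift=4)
    return m
def fit(c,x,y,th,W=26):
    b=bluemask(c); M=cv2.dilate(render(c,x,y,th,W),np.ones((61,61)))
    b=cv2.GaussianBlur(cv2.bitwise_and(b,M),(0,0),1.2).astype(float)
    f=lambda p:np.abs(cv2.GaussianBlur(render(c,*p,W),(0,0),1.2)-b).sum()/b.sum()
    r=min((minimize(f,[x,y,th+d],method='Nelder-Mead',options=dict(initial_simplex=np.array([[x,y,th+d],[x+6,y,th+d],[x,y+6,th+d],[x,y,th+d+8]]))) for d in(-20,0,20)),key=lambda r:r.fun)
    return r.x.round(1),round(r.fun,3)
E
python3 - <<'E'
from h import *
c=snap('wrist','w6'); s=monitor.read_state(); print(s['tcp_pos'],s['tool_rot'])
for W in(24,26,28): print(W,fit(load('w4'),448,355,80,W),fit(c,448,355,80,W),fit(load('w3'),568,230,14,W),fit(load('w3'),424,136,50,W))
E
```

```text
[459.04669765 298.5517937  193.75248108] [3.92995342e-04 7.82399278e-01 6.22776093e-01 1.07403277e-03]
24 (array([447.8, 355.4,  80.1]), np.float64(0.253)) (array([447.4, 355.5,  80.2]), np.float64(0.241)) (array([568.3, 230.5,  13.5]), np.float64(0.24)) (array([423. , 136.4,  48.3]), np.float64(0.165))
26 (array([447.6, 355.2,  79.6]), np.float64(0.219)) (array([447.6, 355.5,  80.5]), np.float64(0.21)) (array([567.9, 230.4,  13.9]), np.float64(0.206)) (array([423. , 135.9,  48.8]), np.float64(0.14))
28 (array([447.7, 355.1,  80.3]), np.float64(0.201)) (array([447.4, 355.5,  80.1]), np.float64(0.181)) (array([567.9, 230.4,  13.3]), np.float64(0.186)) (array([422.6, 136.1,  49.3]), np.float64(0.133))
```

Request:
apply_moves([
  [0.0265,-0.012,0,0,0,0,0.085],
  [0.0265,-0.012,0.03,0,0,0,0.085],
  [0,0,0.045,0,0,0,0.085],
  [0,0,0.04,0,0,0,0.085],
  [0,0,0.035,0,0,0,0.085],
  [0,0,0.02,0,0,0,0.085],
  [0,0,0.009,0,0,0,0.085],
  [0,0,0,0,0,0,0.085],
])

```text
clock: 11.45
tcp_pos: [447.0, 354.9, 12.8]
tool_rot: [-0.0, 0.783, 0.622, -0.001]
contact_force: [-0.4, 0.9, 0.6]
gripper_width: 0.998
grasp_force: 0.0
```

Request:
apply_moves([
  [0,0,0,0,0,0,0.045],
  [0,0,0,0,0,0,0.045],
  [0,0,0,0,0,0,0.045],
  [0,0,0,0,0,0,0.045],
  [0,0,0,0,0,0,0.045],
], newtons=50)

```text
clock: 11.95
tcp_pos: [448.4, 356.5, 15.7]
tool_rot: [0.0, 0.783, 0.622, 0.002]
contact_force: [-1.5, -1.6, 6.7]
gripper_width: 0.627
grasp_force: 53.2
```

Request:
apply_moves([
  [0,0,-0.025,0,0,0,0.045],
  [0,0,-0.04,0,0,0,0.045],
  [0,0,-0.045,0,0,0,0.045],
  [0,0,-0.045,0,0,-6.5,0.045],
  [0,0,0,0,0,-6.5,0.045],
  [0,0,0,0,0,0,0.045],
])

```text
clock: 12.55
tcp_pos: [447.6, 356.2, 170.6]
tool_rot: [0.001, 0.707, 0.707, 0.002]
contact_force: [-0.4, 0.8, -3.5]
gripper_width: 0.629
grasp_force: 53.8
```

Request:
apply_moves([
  [-0.036,0.019,0,0,0,0,0.045],
  [-0.036,0.019,0,0,0,0,0.045],
  [-0.036,0.019,0,0,0,0,0.045],
  [-0.036,0.019,0,0,0,0,0.045],
  [-0.036,0.019,0,0,0,0,0.045],
  [-0.036,0.019,0,0,0,0,0.045],
  [-0.036,0.019,0,0,0,0,0.045],
  [-0.036,0.019,0,0,0,0,0.045],
])

```text
clock: 13.35
tcp_pos: [597.9, 66.2, 166.5]
tool_rot: [-0.001, 0.708, 0.706, -0.001]
contact_force: [0.8, 0.4, -2.6]
gripper_width: 0.629
grasp_force: 53.8
```

Request:
apply_moves([
  [-0.036,0.019,0,0,0,0,0.045],
  [-0.036,0.018,0,0,0,0,0.045],
  [0,0,0.025,0,0,0,0.045],
  [0,0,0,0,0,0,0.045],
  [0,0,0,0,0,0,0.045],
])

```text
clock: 13.85
tcp_pos: [633.9, -3.7, 141.4]
tool_rot: [-0.002, 0.708, 0.706, -0.001]
contact_force: [-0.6, 0.0, -2.8]
gripper_width: 0.628
grasp_force: 53.8
```

```bash
python3 - <<'E'
from h import *
c=snap('wrist','w7'); snap('side','s7'); s=monitor.read_state(); print(s['tcp_pos'],s['tool_rot'])
a=c['image'][90:390,125:525]; cv2.imwrite('pics/c8.png',cv2.resize(a,(800,600),interpolation=2)[:,:,::-1])
E
```

```text
[635.39563773  -3.49608298 143.67240935] [-1.04733466e-04  7.07225276e-01  7.06988258e-01 -3.04801725e-05]
```

View pics/c8.png

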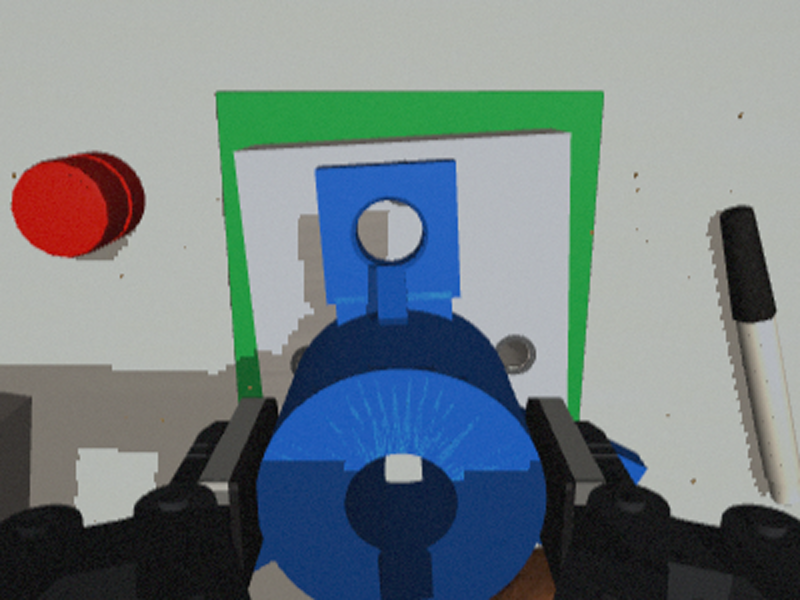

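The hub is held level: the bore is at about c8 (401,507), the eye at (390,231) and the keyway runs down the image (centre column about 405).

```bash
python3 - <<'E'
from h import *
c=load('w7'); f=lambda u,v,z: w(c,u/2+125,v/2+90,z); z=143.7-15
b=f(401,508,z+44); r=f(457,508,z+44); tp=f(401,456,z+44); bl=f(258,500,z+44); br=f(546,500,z+44); e=f(390,231,z+8); k=f(405.5,580,z+44)
print('bore',b,'r',r-b,tp-b,'boss',(bl+br)/2,np.linalg.norm(br-bl),'eye',e)
ax=np.array([b[0],b[1]])
for p in (e,k): d=p[:2]-ax; print(np.linalg.norm(d),np.degrees(np.arctan2(d[1],d[0])))
E
```

```text
bore [634.28767374  -3.51482791 172.7       ] r [1.01592823e+01 6.21081282e-03 0.00000000e+00] [ 0.02153979 10.52898769  0.        ] boss [634.4470161   -1.86220091 172.7       ] 52.074740459527355 eye [631.88610629  40.55180487 136.7       ]
44.13202523023051 93.11945081645689
15.459905501703469 -86.985310533054
```

Orientation is right (93.1° and -87°). Shift +2.6 x and -1.7 y, then lower in steps while watching the force.

Request:
apply_moves([
  [-0.0017,0.0026,0,0,0,0,0.045],
  [0,0,0.015,0,0,0,0.045],
  [0,0,0.015,0,0,0,0.045],
  [0,0,0,0,0,0,0.045],
])

```text
clock: 14.35
tcp_pos: [635.7, -5.4, 109.4]
tool_rot: [-0.003, 0.707, 0.707, -0.002]
contact_force: [-0.7, 0.2, -2.9]
gripper_width: 0.628
grasp_force: 53.8
```

Request:
apply_moves([
  [0,0,0.01,0,0,0,0.045],
  [0,0,0.006,0,0,0,0.045],
  [0,0,0,0,0,0,0.045],
  [0,0,0,0,0,0,0.045],
])

```text
clock: 14.75
tcp_pos: [637.6, -5.6, 96.8]
tool_rot: [-0.001, 0.707, 0.707, -0.0]
contact_force: [-2.4, 2.2, -3.0]
gripper_width: 0.631
grasp_force: 53.8
```

Request:
apply_moves([
  [0,0,0.005,0,0,0,0.045],
  [0,0,0.005,0,0,0,0.045],
  [0,0,0,0,0,0,0.045],
])

```text
clock: 15.05
tcp_pos: [637.7, -5.5, 86.9]
tool_rot: [-0.001, 0.707, 0.707, -0.0]
contact_force: [-2.2, 2.4, -3.5]
gripper_width: 0.632
grasp_force: 53.8
```

Request:
apply_moves([
  [0,0,0.008,0,0,0,0.045],
  [0,0,0.008,0,0,0,0.045],
  [0,0,0.008,0,0,0,0.045],
  [0,0,0.005,0,0,0,0.045],
  [0,0,0.002,0,0,0,0.045],
  [0,0,0,0,0,0,0.045],
])

```text
clock: 15.65
tcp_pos: [637.7, -5.4, 56.2]
tool_rot: [-0.001, 0.707, 0.707, -0.0]
contact_force: [-3.9, 4.5, -2.7]
gripper_width: 0.632
grasp_force: 54.0
```

Request:
apply_moves([
  [0,0,0.002,0,0,0,0.045],
  [0,0,0.002,0,0,0,0.045],
  [0,0,0,0,0,0,0.045],
])

```text
clock: 15.95
tcp_pos: [637.8, -5.3, 53.8]
tool_rot: [-0.001, 0.707, 0.707, -0.0]
contact_force: [-10.0, 5.8, 7.4]
gripper_width: 0.63
grasp_force: 55.2
```

Seated. Release, lift, and look at the hub on the stand and then at the rack.

Request:
apply_moves([
  [0,0,0,0,0,0,0.085],
  [0,0,0,0,0,0,0.085],
  [0,0,0,0,0,0,0.085],
  [0,0,-0.02,0,0,0,0.085],
  [0,0,-0.04,0,0,0,0.085],
  [0,0,-0.045,0,0,0,0.085],
  [-0.03,0,-0.045,0,0,0,0.085],
  [-0.045,-0.02,0,0,0,0,0.085],
])

```text
clock: 16.75
tcp_pos: [623.6, -79.6, 208.2]
tool_rot: [0.007, 0.706, 0.708, 0.004]
contact_force: [0.3, -1.7, 0.4]
gripper_width: 0.993
grasp_force: 0.0
```

Request:
apply_moves([
  [-0.02,-0.045,0,0,0,0,0.085],
  [-0.02,-0.045,0,0,0,0,0.085],
  [-0.02,-0.045,0,0,0,0,0.085],
  [0,-0.045,0,0,0,0,0.085],
  [0,0,0,0,0,0,0.085],
  [0,0,0,0,0,0,0.085],
])

```text
clock: 17.35
tcp_pos: [438.0, -139.2, 199.7]
tool_rot: [0.001, 0.708, 0.706, 0.0]
contact_force: [0.9, 0.8, 1.2]
gripper_width: 0.995
grasp_force: 0.0
```

```bash
python3 - <<'E'
from h import *
c=snap('wrist','w8'); s=monitor.read_state(); print(s['tcp_pos'],s['tool_rot'])
E
```

```text
[ 438.93603476 -139.29197768  200.02692218] [1.32853031e-03 7.07542600e-01 7.06669387e-01 2.85593511e-04]
```

View pics/w8.png

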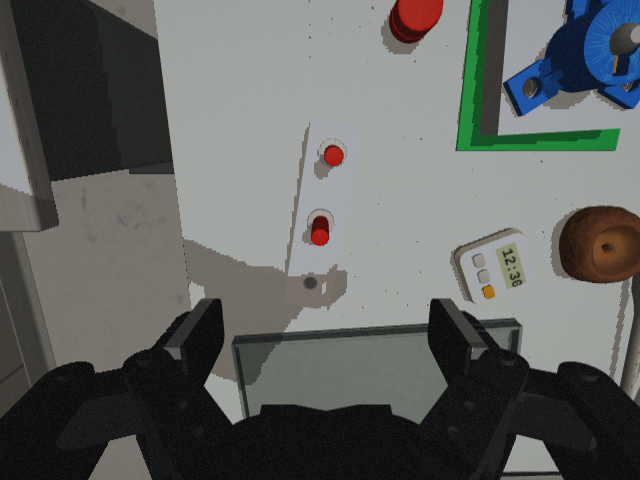

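Two pins stand in the rack, with tops at (334,156) and (320,237); the third hole at (310,283) is empty. The hub sits on the stand with its eye over the hole at (531,88).

```bash
python3 - <<'E'
from h import *
c=load('w8')
for n,u,v,z in [('p1top',334,156,92),('p2top',320,238,92),('h3',310.5,283,40),('p1col',333,152,44),('p2col',320,219,44),('tL',234,345,18),('tR',521,325,18),('tl2',234,339,18)]: print(n,w(c,u,v,z).round(1))
E
```

```text
p1top [444.6 -80.   92. ]
p2top [ 434.4 -139.4   92. ]
h3 [ 424.5 -198.3   40. ]
p1col [445.  -79.3  44. ]
p2col [ 433.8 -136.1   44. ]
tL [ 341.4 -278.7   18. ]
tR [ 642.2 -256.    18. ]
tl2 [ 342.  -271.4   18. ]
```

Request:
apply_moves([
  [0.03,0.003,0,0,0,0,0.05],
  [0.0295,0.003,0,0,0,0,0.05],
  [0,0,0.045,0,0,0,0.05],
  [0,0,0.045,0,0,0,0.05],
  [0,0,0.035,0,0,0,0.05],
  [0,0,0.015,0,0,0,0.05],
  [0,0,0,0,0,0,0.05],
  [0,0,0,0,0,0,0.05],
])

```text
clock: 18.2
tcp_pos: [445.7, -79.4, 59.7]
tool_rot: [0.001, 0.707, 0.707, 0.0]
contact_force: [-0.5, 0.6, 0.5]
gripper_width: 0.589
grasp_force: 0.0
```

Request:
apply_moves([
  [0,0,0,0,0,0,0.005],
  [0,0,0,0,0,0,0.005],
  [0,0,0,0,0,0,0.005],
  [0,0,0,0,0,0,0.005],
  [0,0,0,0,0,0,0.005],
], newtons=50)

```text
clock: 18.7
tcp_pos: [445.2, -79.6, 60.2]
tool_rot: [0.001, 0.707, 0.707, 0.0]
contact_force: [0.0, 1.8, 5.1]
gripper_width: 0.149
grasp_force: 48.8
```

Request:
apply_moves([
  [0,0,-0.03,0,0,0,0.005],
  [0,0,-0.04,0,0,0,0.005],
  [0,0,-0.04,0,0,0,0.005],
  [0.03,0.03,0,0,0,0,0.005],
  [0.03,0.04,0,0,0,0,0.005],
  [0.03,0.04,0,0,0,0,0.005],
  [0.0278,0.04,0,0,0,0,0.005],
  [0,0.04,0,0,0,0,0.005],
])

```text
clock: 19.5
tcp_pos: [635.1, 42.0, 168.4]
tool_rot: [-0.001, 0.706, 0.708, -0.0]
contact_force: [-0.1, -0.6, -0.5]
gripper_width: 0.146
grasp_force: 49.4
```

Request:
apply_moves([
  [0,0,0.03,0,0,0,0.005],
  [0,0,0,0,0,0,0.005],
  [0,0,0,0,0,0,0.005],
])

```text
clock: 19.8
tcp_pos: [632.9, 38.6, 137.9]
tool_rot: [-0.001, 0.707, 0.707, -0.001]
contact_force: [0.2, 0.9, -0.8]
gripper_width: 0.145
grasp_force: 49.4
```

```bash
python3 - <<'E'
from h import *
c=snap('wrist','w9'); s=monitor.read_state(); print(s['tcp_pos'],s['tool_rot'])
a=c['image'][130:360,170:480]; cv2.imwrite('pics/c9.png',cv2.resize(a,(775,575),interpolation=2)[:,:,::-1])
E
```

```text
[633.63547044  38.39985744 139.21264649] [-3.11898556e-04  7.07472056e-01  7.06741205e-01 -2.48768631e-04]
```

View pics/c9.png

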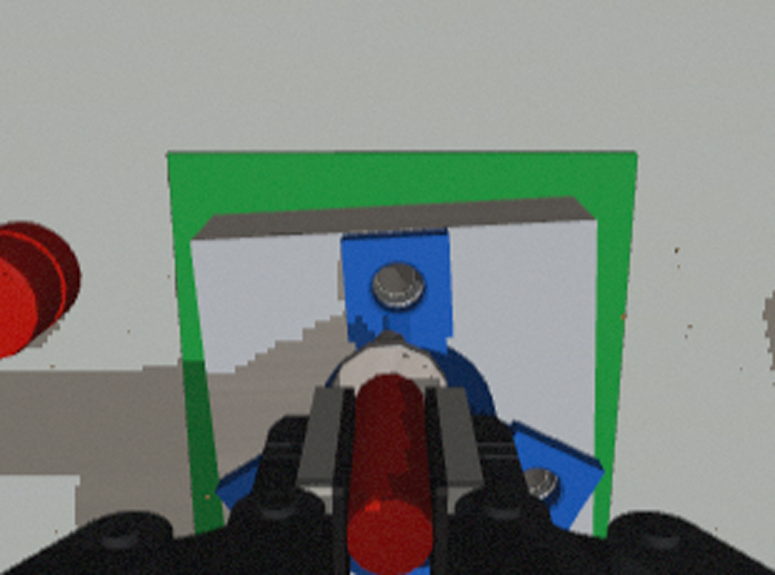

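```bash
python3 - <<'E'
from h import *
c=load('w9'); f=lambda u,v,z: w(c,u/2.5+170,v/2.5+130,z).round(1)
t=139.2-52
print('top',f(390,537,t+84),'tip',f(393,335,t),'collar L/R',f(328,385,t+36),f(452,385,t+36),'hole',f(399,286,38),'eye',f(399,285,46))
E
```

```text
top [633.4  39.8 171.2] tip [633.9  39.3  87.2] collar L/R [621.2  42.3 123.2] [645.4  42.3 123.2] hole [635.8  36.1  38. ] eye [635.7  38.8  46. ]
```

Request:
apply_moves([
  [-0.0013,0.0013,0.02,0,0,0,0.005],
  [0,0,0.015,0,0,0,0.005],
  [0,0,0.006,0,0,0,0.005],
  [0,0,0,0,0,0,0.005],
])

```text
clock: 20.25
tcp_pos: [634.6, 37.2, 97.2]
tool_rot: [-0.001, 0.707, 0.707, -0.001]
contact_force: [0.4, -0.3, -1.2]
gripper_width: 0.145
grasp_force: 49.4
```

Request:
apply_moves([
  [0,0,0.005,0,0,0,0.005],
  [0,0,0.005,0,0,0,0.005],
  [0,0,0.005,0,0,0,0.005],
  [0,0,0,0,0,0,0.005],
])

```text
clock: 20.65
tcp_pos: [635.0, 37.5, 82.1]
tool_rot: [-0.001, 0.707, 0.707, -0.0]
contact_force: [-1.0, -0.3, -0.9]
gripper_width: 0.146
grasp_force: 49.5
```

Request:
apply_moves([
  [0,0,0.006,0,0,0,0.005],
  [0,0,0.006,0,0,0,0.005],
  [0,0,0.004,0,0,0,0.005],
  [0,0,0,0,0,0,0.005],
])

```text
clock: 21.05
tcp_pos: [635.2, 37.5, 66.4]
tool_rot: [-0.001, 0.707, 0.707, -0.0]
contact_force: [-1.5, 3.2, 0.3]
gripper_width: 0.147
grasp_force: 49.7
```

Request:
apply_moves([
  [0,0,0.0015,0,0,0,0.005],
  [0,0,0.0,0,0,0,0.005],
])

```text
clock: 21.25
tcp_pos: [635.4, 37.5, 66.3]
tool_rot: [-0.001, 0.707, 0.707, -0.0]
contact_force: [-6.2, 4.0, 7.3]
gripper_width: 0.149
grasp_force: 50.4
```

Request:
apply_moves([
  [0,0,0,0,0,0,0.04],
  [0,0,0,0,0,0,0.04],
  [0,0,0,0,0,0,0.04],
  [0,0,-0.03,0,0,0,0.04],
  [0,0,-0.045,0,0,0,0.04],
  [0,0,-0.045,0,0,0,0.04],
  [-0.0294,-0.0335,0,0,0,0,0.05],
  [-0.0294,-0.0335,0,0,0,0,0.05],
])

```text
clock: 22.05
tcp_pos: [569.5, -22.4, 187.9]
tool_rot: [0.002, 0.707, 0.707, 0.001]
contact_force: [-0.2, -0.5, -0.7]
gripper_width: 0.585
grasp_force: 0.0
```

Request:
apply_moves([
  [-0.0294,-0.0335,0,0,0,0,0.05],
  [-0.0294,-0.0335,0,0,0,0,0.05],
  [-0.0294,-0.0335,0,0,0,0,0.05],
  [-0.029,-0.0335,0,0,0,0,0.05],
  [0,0,0,0,0,0,0.05],
  [0,0,0.04,0,0,0,0.05],
])

```text
clock: 22.65
tcp_pos: [438.1, -142.1, 150.6]
tool_rot: [0.007, 0.708, 0.706, 0.002]
contact_force: [1.6, -1.1, 0.3]
gripper_width: 0.585
grasp_force: 0.0
```

```bash
python3 - <<'E'
from h import *
c=snap('wrist','w10'); s=monitor.read_state(); print(s['tcp_pos'],s['tool_rot'])
h=cv2.cvtColor(c['image'],cv2.COLOR_RGB2HSV); m=cv2.inRange(h,(0,150,50),(8,255,255))|cv2.inRange(h,(172,150,50),(180,255,255))
n,l,st,ce=cv2.connectedComponentsWithStats(m)
for i in range(1,n):
    if st[i,4]>60: print(st[i],ce[i])
print(px(c,[434.3,-138.5,92]),px(c,[434.3,-138.5,44]))
E
```

```text
[ 432.52929242 -138.15044959  140.88427351] [-1.85739499e-03  7.07986351e-01  7.06223524e-01 -4.58562830e-04]
[400   0  51  19 435] [422.59310345   6.90574713]
[307 226  22  39 683] [317.40995608 245.58272328]
(np.float64(317.6982608361573), np.float64(254.2120363617999)) (np.float64(318.2718480103451), np.float64(232.73799820483273))
```

Request:
apply_moves([
  [0,0,0.04,0,0,0,0.05],
  [0,0,0.03,0,0,0,0.05],
  [0,0,0.012,0,0,0,0.05],
  [0,0,0,0,0,0,0.05],
])

```text
clock: 23.1
tcp_pos: [433.6, -137.7, 62.2]
tool_rot: [-0.002, 0.707, 0.707, -0.0]
contact_force: [0.6, 0.0, -0.4]
gripper_width: 0.59
grasp_force: 0.0
```

Request:
apply_moves([
  [0,0,0,0,0,0,0.005],
  [0,0,0,0,0,0,0.005],
  [0,0,0,0,0,0,0.005],
  [0,0,0,0,0,0,0.005],
  [0,0,0,0,0,0,0.005],
], newtons=50)

```text
clock: 23.6
tcp_pos: [435.6, -139.3, 65.0]
tool_rot: [0.001, 0.707, 0.707, 0.0]
contact_force: [-0.6, 1.0, 6.6]
gripper_width: 0.142
grasp_force: 49.2
```

Request:
apply_moves([
  [0,0,-0.03,0,0,0,0.005],
  [0,0,-0.045,0,0,0,0.005],
  [0,0,-0.025,0,0,0,0.005],
  [0.0275,0.0412,0,0,0,0,0.005],
  [0.0275,0.0412,0,0,0,0,0.005],
  [0.0275,0.0412,0,0,0,0,0.005],
  [0.0275,0.0412,0,0,0,0,0.005],
  [0,0,0,0,0,8.2,0.005],
])

```text
clock: 24.4
tcp_pos: [602.4, -25.9, 162.9]
tool_rot: [-0.0, 0.756, 0.655, 0.001]
contact_force: [-1.5, -0.1, -1.5]
gripper_width: 0.144
grasp_force: 49.3
```

Request:
apply_moves([
  [0,0,0,0,0,8.2,0.005],
  [0,0,0,0,0,8.2,0.005],
  [0,0,0,0,0,8.2,0.005],
  [0,0,0,0,0,8.2,0.005],
  [0,0,0,0,0,8,0.005],
  [0,0,0,0,0,8,0.005],
  [0,0,0,0,0,0,0.005],
  [0,0,0,0,0,0,0.005],
])

```text
clock: 25.2
tcp_pos: [599.2, -28.7, 163.4]
tool_rot: [-0.0, 0.959, 0.285, -0.0]
contact_force: [0.6, 0.2, -1.0]
gripper_width: 0.144
grasp_force: 49.3
```

```bash
python3 - <<'E'
from h import *
c=snap('wrist','w11'); s=monitor.read_state(); print(s['tcp_pos'],s['tool_rot'])
a=c['image'][100:400,120:520]; cv2.imwrite('pics/c10.png',cv2.resize(a,(800,600),interpolation=2)[:,:,::-1])
E
```

```text
[599.2150982  -28.7692604  163.47510015] [-5.40923410e-05  9.58593861e-01  2.84776752e-01 -8.68059930e-05]
```

View pics/c10.png

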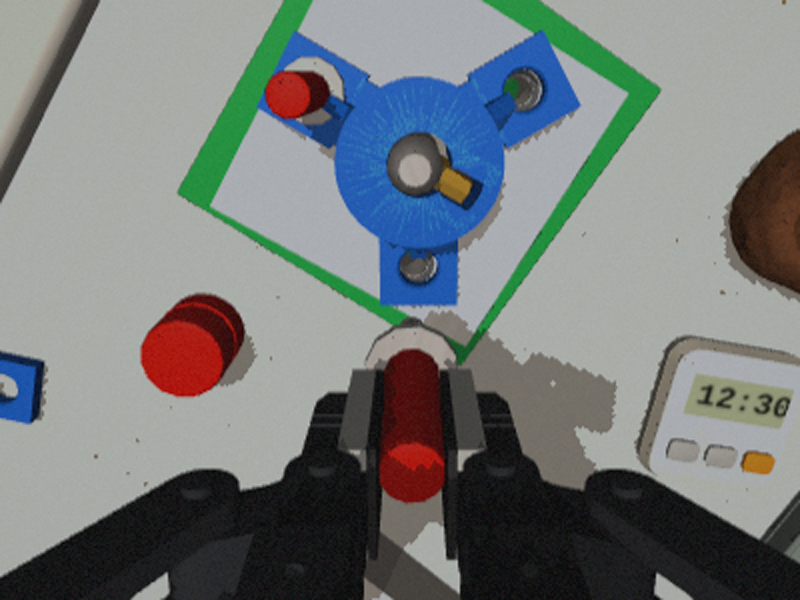

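The first pin is seated. The held pin's top is at c10 (412,471) and its tip at about (412,321); the target hole is at (418,265).

```bash
python3 - <<'E'
from h import *
c=load('w11'); f=lambda u,v,z: w(c,u/2+120,v/2+100,z).round(1)
t=163.5-57
print('top',f(412,471,t+84),'tip',f(412,321,t),'collar L/R',f(364,364,t+36),f(458,364,t+36),'hole',f(418,266,38),'eye',f(418,266,46),'shaft',f(415,166,93))
T=rot(monitor.read_state()['tool_rot']).T; 
for d in ([1,0,0],[0,1,0]): print((T@d).round(3))
E
```

```text
top [600.  -28.  190.5] tip [599.6 -28.4 106.5] collar L/R [594.2 -17.4 142.5] [607.2 -37.3 142.5] hole [599.7 -31.4  38. ] eye [601.5 -30.1  46. ] shaft [637.7  -4.7  93. ]
[ 0.838  0.546 -0.   ]
[ 0.546 -0.838  0.   ]
```

Request:
apply_moves([
  [-0.0003,0.001,0.02,0,0,0,0.005],
  [0,0,0.025,0,0,0,0.005],
  [0,0,0.015,0,0,0,0.005],
  [0,0,0,0,0,0,0.005],
  [0,0,0.005,0,0,0,0.005],
  [0,0,0.005,0,0,0,0.005],
  [0,0,0.005,0,0,0,0.005],
  [0,0,0,0,0,0,0.005],
])

```text
clock: 26.05
tcp_pos: [599.4, -29.7, 88.2]
tool_rot: [-0.0, 0.959, 0.284, -0.0]
contact_force: [-0.1, -0.1, -0.3]
gripper_width: 0.144
grasp_force: 49.3
```

Request:
apply_moves([
  [0,0,0.006,0,0,0,0.005],
  [0,0,0.006,0,0,0,0.005],
  [0,0,0.004,0,0,0,0.005],
  [0,0,0,0,0,0,0.005],
])

```text
clock: 26.45
tcp_pos: [599.0, -29.6, 71.6]
tool_rot: [-0.0, 0.959, 0.284, -0.001]
contact_force: [-0.2, 0.5, -0.2]
gripper_width: 0.141
grasp_force: 49.3
```

Request:
apply_moves([
  [0,0,0.0015,0,0,0,0.005],
  [0,0,0.0,0,0,0,0.005],
])

```text
clock: 26.65
tcp_pos: [599.8, -29.8, 71.2]
tool_rot: [0.0, 0.959, 0.284, 0.0]
contact_force: [-0.1, -0.8, -0.2]
gripper_width: 0.149
grasp_force: 49.5
```

Request:
apply_moves([
  [0,0,0.0015,0,0,0,0.005],
  [0,0,0.0,0,0,0,0.005],
])

```text
clock: 26.85
tcp_pos: [600.2, -29.8, 71.1]
tool_rot: [0.0, 0.959, 0.284, 0.0]
contact_force: [-3.9, 0.9, 6.4]
gripper_width: 0.147
grasp_force: 50.3
```

Request:
apply_moves([
  [0,0,0,0,0,0,0.04],
  [0,0,0,0,0,0,0.04],
  [0,0,0,0,0,0,0.04],
  [0,0,-0.03,0,0,0,0.04],
  [0,0,-0.04,0,0,0,0.04],
  [0,0,-0.04,0,0,0,0.06],
  [0,0,0,0,0,-8.2,0.06],
  [0,0,0,0,0,-8.2,0.06],
])

```text
clock: 27.65
tcp_pos: [600.7, -30.0, 181.6]
tool_rot: [0.001, 0.907, 0.42, 0.001]
contact_force: [0.8, -0.5, 0.0]
gripper_width: 0.704
grasp_force: 0.0
```

Request:
apply_moves([
  [0,0,0,0,0,-8.2,0.06],
  [0,0,0,0,0,-8.2,0.06],
  [0,0,0,0,0,-8.2,0.06],
  [0,0,0,0,0,-8,0.06],
  [0,0,0,0,0,-8,0.06],
  [0.03,-0.04,0,0,0,0,0.06],
  [0.03,-0.049,0,0,0,0,0.06],
  [0,0,0,0,0,0,0.06],
])

```text
clock: 28.45
tcp_pos: [511.0, 29.3, 176.4]
tool_rot: [-0.003, 0.706, 0.708, -0.002]
contact_force: [0.9, -0.7, -0.2]
gripper_width: 0.703
grasp_force: 0.0
```

Request:
apply_moves([
  [0,0,0,0,0,0,0.06],
])

```text
clock: 28.55
tcp_pos: [516.3, 26.9, 179.3]
tool_rot: [0.0, 0.707, 0.707, -0.0]
contact_force: [0.5, 0.0, -0.1]
gripper_width: 0.701
grasp_force: 0.0
```

Request:
apply_moves([
  [0,0,0,0,0,0,0.06],
  [0,0,0,0,0,0,0.06],
])

```text
clock: 28.75
tcp_pos: [518.3, 25.7, 180.2]
tool_rot: [0.001, 0.708, 0.707, 0.0]
contact_force: [-0.5, 0.1, 0.1]
gripper_width: 0.703
grasp_force: 0.0
```

```bash
python3 - <<'E'
from h import *
c=snap('wrist','w12'); s=monitor.read_state(); print(s['tcp_pos'],s['tool_rot'])
h=cv2.cvtColor(c['image'],cv2.COLOR_RGB2HSV); m=cv2.inRange(h,(0,150,140),(8,255,255))|cv2.inRange(h,(172,150,140),(180,255,255))
n,l,st,ce=cv2.connectedComponentsWithStats(m)
for i in range(1,n):
    if st[i,4]>60: print(st[i],ce[i],w(c,*ce[i],36))
E
```

```text
[518.18937276  25.7445736  180.03786937] [4.34156131e-04 7.07656973e-01 7.06555966e-01 2.94645284e-04]
[ 297  202   40   40 1230] [316.53902439 221.51869919] [511.29473074  29.54657859  36.        ]
[491 222  19  18 260] [500.19230769 230.45769231] [666.92711059  21.40386513  36.        ]
```

Request:
apply_moves([
  [0.0044,-0.0073,0.04,0,0,0,0.06],
  [0,0,0.045,0,0,0,0.06],
  [0,0,0.045,0,0,0,0.06],
  [0,0,0.03,0,0,0,0.06],
  [0,0,0.009,0,0,0,0.06],
  [0,0,0,0,0,0,0.06],
  [0,0,0,0,0,0,0.06],
])

```text
clock: 29.5
tcp_pos: [511.6, 30.4, 12.2]
tool_rot: [0.001, 0.707, 0.707, 0.001]
contact_force: [0.1, 0.5, 0.5]
gripper_width: 0.703
grasp_force: 0.0
```

Request:
apply_moves([
  [0,0,0,0,0,0,0.03],
  [0,0,0,0,0,0,0.03],
  [0,0,0,0,0,0,0.03],
  [0,0,0,0,0,0,0.03],
  [0,0,0,0,0,0,0.03],
], newtons=40)

```text
clock: 30.0
tcp_pos: [511.2, 30.5, 12.7]
tool_rot: [0.001, 0.707, 0.707, 0.001]
contact_force: [-1.6, -0.3, 5.9]
gripper_width: 0.403
grasp_force: 47.3
```

Request:
apply_moves([
  [0,0,-0.03,0,0,0,0.03],
  [0,0,-0.045,0,0,0,0.03],
  [0,0,-0.045,0,0,0,0.03],
  [0,0,-0.03,0,0,9,0.03],
  [-0.009,0.0325,0,0,0,0,0.03],
])

```text
clock: 30.5
tcp_pos: [542.6, 17.7, 167.7]
tool_rot: [0.004, 0.758, 0.652, 0.004]
contact_force: [0.2, -0.6, -0.6]
gripper_width: 0.404
grasp_force: 47.6
```

Request:
apply_moves([
  [0,0,0,0,0,8,0.03],
  [0,0,0,0,0,8,0.03],
  [0,0,0,0,0,2.4,0.03],
  [0,0,0,0,0,0,0.03],
  [0,0,0,0,0,0,0.03],
])

```text
clock: 31.0
tcp_pos: [540.7, 17.0, 161.2]
tool_rot: [0.0, 0.853, 0.523, 0.0]
contact_force: [0.7, -0.2, 0.6]
gripper_width: 0.403
grasp_force: 47.7
```

```bash
cat >> h.py <<'E'
def go(x,y,z):
    s=monitor.read_state(); M=rot(s['tool_rot']); print(s['tcp_pos'].round(1),'yaw',np.degrees(np.arctan2(M[1,0],M[0,0])).round(1),'need',(M.T@(np.array([x,y,z])-s['tcp_pos'])).round(1))
E
python3 -c "
from h import *
go(637,-5.2,130)"
```

```text
[540.7  17.  161.2] yaw 63.0 need [23.9 95.9 31.3]
```

Request:
apply_moves([
  [0.008,0.032,0,0,0,0,0.03],
  [0.008,0.032,0,0,0,0,0.03],
  [0.008,0.032,0,0,0,0,0.03],
  [0,0,0.025,0,0,0,0.03],
  [0,0,0,0,0,0,0.03],
  [0,0,0,0,0,0,0.03],
])

```text
clock: 31.6
tcp_pos: [636.1, -5.0, 135.0]
tool_rot: [-0.001, 0.853, 0.522, -0.001]
contact_force: [0.4, 0.2, 0.7]
gripper_width: 0.406
grasp_force: 47.7
```

```bash
python3 -c "
from h import *
go(637,-5.2,95)"
```

```text
[636.1  -5.  135. ] yaw 63.0 need [ 0.2  1.  40. ]
```

Request:
apply_moves([
  [0.0002,0.0008,0.01,0,0,0,0.03],
  [0,0,0.01,0,0,0,0.03],
  [0,0,0.008,0,0,0,0.03],
  [0,0,0.005,0,0,0,0.03],
  [0,0,0,0,0,0,0.03],
])

```text
clock: 32.1
tcp_pos: [636.9, -5.3, 101.3]
tool_rot: [-0.001, 0.853, 0.522, -0.001]
contact_force: [-0.4, -0.7, -0.8]
gripper_width: 0.407
grasp_force: 47.7
```

Request:
apply_moves([
  [0,0,0.003,0,0,0,0.03],
  [0,0,0.003,0,0,0,0.03],
  [0,0,0,0,0,0,0.03],
])

```text
clock: 32.4
tcp_pos: [637.6, -5.4, 96.3]
tool_rot: [-0.0, 0.853, 0.522, -0.0]
contact_force: [-0.2, 0.2, 0.5]
gripper_width: 0.407
grasp_force: 47.7
```

Request:
apply_moves([
  [0,0,0.002,0,0,0,0.03],
  [0,0,0,0,0,0,0.03],
])

```text
clock: 32.6
tcp_pos: [638.0, -5.5, 94.8]
tool_rot: [0.0, 0.853, 0.522, 0.0]
contact_force: [0.6, 0.1, 0.4]
gripper_width: 0.404
grasp_force: 48.0
```

Request:
apply_moves([
  [0,0,0,0,0,0,0.052],
  [0,0,0,0,0,0,0.052],
  [0,0,0,0,0,0,0.052],
  [0,0,-0.03,0,0,0,0.052],
  [0,0,-0.045,0,0,0,0.052],
  [0,0,-0.045,0,0,0,0.085],
  [0,0,0,0,0,-8.5,0.085],
  [0,0,0,0,0,-8.5,0.085],
])

```text
clock: 33.4
tcp_pos: [638.9, -5.6, 217.3]
tool_rot: [0.002, 0.764, 0.645, 0.001]
contact_force: [-0.4, 0.5, -0.4]
gripper_width: 0.994
grasp_force: 0.0
```

Request:
apply_moves([
  [0,0,-0.03,0,0,-8.5,0.085],
  [0,0,-0.03,0,0,-1.5,0.085],
  [-0.045,-0.015,-0.01,0,0,0,0.085],
  [-0.045,-0.015,-0.01,0,0,0,0.085],
  [-0.045,-0.015,0,0,0,0,0.085],
  [-0.045,-0.015,0,0,0,0,0.085],
  [-0.045,-0.015,0,0,0,0,0.085],
  [-0.045,-0.015,0,0,0,0,0.085],
])

```text
clock: 34.2
tcp_pos: [546.6, -277.0, 294.7]
tool_rot: [0.0, 0.707, 0.707, 0.0]
contact_force: [0.7, -0.3, -0.1]
gripper_width: 0.997
grasp_force: 0.0
```

Request:
apply_moves([
  [-0.045,-0.015,0,0,0,0,0.085],
  [-0.045,-0.015,0,0,0,0,0.085],
  [-0.04,-0.015,0,0,0,0,0.085],
  [0,0,0,0,0,0,0.085],
  [0,0,0,0,0,0,0.085],
])

```text
clock: 34.7
tcp_pos: [502.0, -405.9, 294.2]
tool_rot: [-0.0, 0.708, 0.706, 0.0]
contact_force: [0.3, 0.2, 0.1]
gripper_width: 0.997
grasp_force: 0.0
```

```bash
python3 - <<'E'
from h import *
c=snap('wrist','w13'); go(495,-400,300)
s=snap('side','s13')
a=c['image'][0:300,120:520]; cv2.imwrite('pics/c13.png',cv2.resize(a,(800,600),interpolation=2)[:,:,::-1])
E
```

```text
[ 502.5 -404.9  294.3] yaw 90.0 need [ 4.9 -7.5 -5.7]
```

View pics/c13.png

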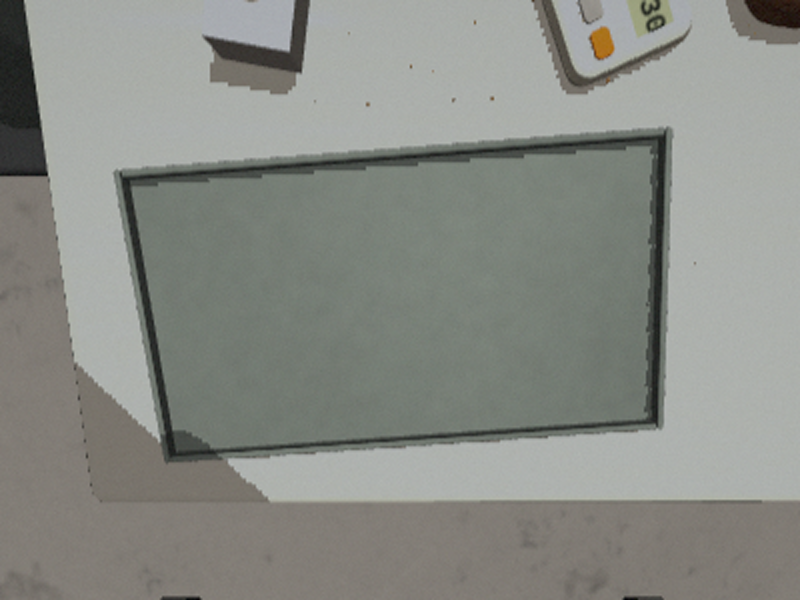

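The tray's outer top corners are at c13 (118,174), (671,130), (661,428) and (169,461).

```bash
python3 - <<'E'
from h import *
c=load('w13'); P=np.array([w(c,u/2+120,v/2,18) for u,v in [(118,174),(671,130),(661,428),(169,461)]]); print(P.round(1)); m=P.mean(0)
for i in range(4): d=P[(i+1)%4]-P[i]; print(np.linalg.norm(d).round(1),np.degrees(np.arctan2(d[1],d[0])).round(1))
a=np.radians(4.7); e=np.array([np.cos(a),np.sin(a),0]); print(m,m-75*e,m+75*e)
s=load('s13'); q=[px(s,p) for p in ([423,136,20],[568,230,20],[637,-5,100])]; print(q)
E
```

```text
[[ 340.8 -280.5   18. ]
 [ 644.  -259.2   18. ]
 [ 654.8 -424.5   18. ]
 [ 352.5 -444.4   18. ]]
303.9 4.0
165.6 -86.3
302.9 -176.2
164.4 94.1
[ 498.02969602 -352.14206318   18.        ] [ 423.28189201 -358.28745133   18.        ] [ 572.77750004 -345.99667504   18.        ]
[(np.float64(247.9626190390631), np.float64(265.03047770955436)), (np.float64(281.4638364471206), np.float64(234.37774670215805)), (np.float64(357.1599846630648), np.float64(233.77783442615106))]
```

Request:
apply_moves([
  [0.045,0.005,0,0,0,0,0.085],
  [0.048,0.005,0,0,0,0,0.085],
  [0.048,0.005,0,0,0,0,0.085],
  [0.048,0.005,0,0,0,0,0.085],
  [0.048,0.005,0,0,0,0,0.085],
  [0.048,0.005,0,0,0,0,0.085],
  [0.048,0.005,0,0,0,0,0.085],
  [0.048,0.005,0,0,0,0,0.085],
])

```text
clock: 35.6
tcp_pos: [542.3, -20.8, 294.9]
tool_rot: [0.0, 0.707, 0.708, 0.0]
contact_force: [0.2, 0.5, 0.6]
gripper_width: 0.997
grasp_force: 0.0
```

Request:
apply_moves([
  [0.048,0.005,0,0,0,0,0.085],
  [0.048,0.005,0,0,0,0,0.085],
  [0.048,0.005,0.02,0,0,0,0.085],
  [0.045,0.005,0.02,0,0,0,0.085],
  [0,0,0.02,0,0,8.3,0.085],
  [0,0,0,0,0,8.2,0.085],
  [0,0,0,0,0,0,0.085],
  [0,0,0,0,0,0,0.085],
])

```text
clock: 36.4
tcp_pos: [562.4, 163.5, 236.1]
tool_rot: [0.0, 0.8, 0.6, 0.0]
contact_force: [-0.3, -0.5, -0.1]
gripper_width: 0.994
grasp_force: 0.0
```

```bash
python3 - <<'E'
from h import *
c=snap('wrist','w14')
p,e=fit(c,568,230.4,13.5,28); print(p,e); go(p[0],p[1],15)
print('A',fit(c,423,136,49,28))
E
```

```text
[567.5 230.9  13.2] 0.196
[562.7 163.1 236.3] yaw 73.7 need [ 66.3 -14.8 221.3]
A (array([422.9, 135.8,  49.4]), np.float64(0.107))
```

Request:
apply_moves([
  [0.033,-0.0074,0.03,0,0,0,0.085],
  [0.0333,-0.0074,0.03,0,0,0,0.085],
  [0,0,0.045,0,0,0,0.085],
  [0,0,0.045,0,0,0,0.085],
  [0,0,0.04,0,0,0,0.085],
  [0,0,0.02,0,0,0,0.085],
  [0,0,0.01,0,0,0,0.085],
  [0,0,0,0,0,0,0.085],
])

```text
clock: 37.25
tcp_pos: [567.0, 230.1, 14.8]
tool_rot: [-0.0, 0.801, 0.598, -0.001]
contact_force: [-0.3, -0.7, 1.1]
gripper_width: 0.993
grasp_force: 0.0
```

Request:
apply_moves([
  [0,0,0,0,0,0,0.045],
  [0,0,0,0,0,0,0.045],
  [0,0,0,0,0,0,0.045],
  [0,0,0,0,0,0,0.045],
  [0,0,0,0,0,0,0.045],
], newtons=50)

```text
clock: 37.75
tcp_pos: [569.2, 230.7, 18.0]
tool_rot: [0.001, 0.801, 0.598, 0.002]
contact_force: [-1.6, -1.0, 6.1]
gripper_width: 0.627
grasp_force: 53.2
```

Request:
apply_moves([
  [0,0,-0.03,0,0,0,0.045],
  [0,0,-0.045,0,0,0,0.045],
  [0,0,-0.045,0,0,0,0.045],
  [0,0,-0.045,0,0,0,0.045],
  [0,0,-0.035,0,0,8.3,0.045],
  [0,0,0,0,0,0,0.045],
])

```text
clock: 38.35
tcp_pos: [570.6, 231.1, 222.9]
tool_rot: [0.002, 0.843, 0.538, 0.006]
contact_force: [0.8, 0.5, -2.0]
gripper_width: 0.628
grasp_force: 54.1
```

```bash
python3 -c "
from h import *
go(572.8,-346.8,200)"
```

```text
[570.6 231.1 222.9] yaw 65.1 need [-523.5  244.9   21.4]
```

Request:
apply_moves([
  [-0.0403,0.0188,0,0,0,0,0.045],
  [-0.0403,0.0188,0,0,0,0,0.045],
  [-0.0403,0.0188,0,0,0,0,0.045],
  [-0.0403,0.0188,0,0,0,0,0.045],
  [-0.0403,0.0188,0,0,0,0,0.045],
  [-0.0403,0.0188,0,0,0,0,0.045],
  [-0.0403,0.0188,0,0,0,0,0.045],
  [-0.0403,0.0188,0,0,0,0,0.045],
])

```text
clock: 39.15
tcp_pos: [567.2, -126.8, 213.6]
tool_rot: [-0.001, 0.842, 0.539, -0.001]
contact_force: [1.6, -0.0, -2.8]
gripper_width: 0.624
grasp_force: 54.0
```

Request:
apply_moves([
  [-0.0403,0.0188,0,0,0,0,0.045],
  [-0.0403,0.0188,0,0,0,0,0.045],
  [-0.0403,0.0188,0,0,0,0,0.045],
  [-0.0403,0.0188,0,0,0,0,0.045],
  [-0.0403,0.0188,0,0,0,0,0.045],
  [0,0,0,0,0,0,0.045],
  [0,0,0,0,0,0,0.045],
])

```text
clock: 39.85
tcp_pos: [568.0, -348.2, 213.3]
tool_rot: [-0.002, 0.843, 0.538, -0.0]
contact_force: [-0.2, 0.6, -2.5]
gripper_width: 0.626
grasp_force: 54.0
```

```bash
python3 -c "
from h import *
go(572.8,-346.8,23)"
```

```text
[ 568.  -348.2  213.3] yaw 65.1 need [  3.    4.3 190.2]
```

Request:
apply_moves([
  [0.003,0.004,0.04,0,0,0,0.045],
  [0,0,0.045,0,0,0,0.045],
  [0,0,0.045,0,0,0,0.045],
  [0,0,0.035,0,0,0,0.045],
  [0,0,0.015,0,0,0,0.045],
  [0,0,0.006,0,0,0,0.045],
  [0,0,0,0,0,0,0.045],
  [0,0,0,0,0,0,0.045],
])

```text
clock: 40.65
tcp_pos: [575.4, -347.6, 31.9]
tool_rot: [0.002, 0.842, 0.539, 0.001]
contact_force: [0.3, -0.8, -2.3]
gripper_width: 0.628
grasp_force: 54.1
```

Request:
apply_moves([
  [0,0,0.002,0,0,0,0.045],
  [0,0,0.002,0,0,0,0.045],
  [0,0,0,0,0,0,0.045],
])

```text
clock: 40.95
tcp_pos: [574.0, -346.9, 25.8]
tool_rot: [0.0, 0.843, 0.538, 0.0]
contact_force: [1.0, -0.6, -2.8]
gripper_width: 0.623
grasp_force: 54.1
```

Request:
apply_moves([
  [0,0,0.002,0,0,0,0.045],
  [0,0,0.0,0,0,0,0.045],
  [0,0,0,0,0,0,0.045],
])

```text
clock: 41.25
tcp_pos: [573.8, -346.7, 23.2]
tool_rot: [-0.0, 0.843, 0.538, -0.0]
contact_force: [0.2, -0.9, -3.0]
gripper_width: 0.63
grasp_force: 54.1
```

Request:
apply_moves([
  [0,0,0.002,0,0,0,0.045],
  [0,0,0.0,0,0,0,0.045],
  [0,0,0,0,0,0,0.045],
])

```text
clock: 41.55
tcp_pos: [574.3, -347.0, 22.1]
tool_rot: [0.0, 0.843, 0.539, 0.0]
contact_force: [-1.7, 0.6, 2.6]
gripper_width: 0.62
grasp_force: 54.6
```

Request:
apply_moves([
  [0,0,0,0,0,0,0.085],
  [0,0,0,0,0,0,0.085],
  [0,0,0,0,0,0,0.085],
  [0,0,-0.03,0,0,0,0.085],
  [0,0,-0.045,0,0,0,0.085],
  [0,0,-0.045,0,0,0,0.085],
  [0,0,-0.045,0,0,8.2,0.085],
  [0,0,-0.045,0,0,8,0.085],
])

```text
clock: 42.35
tcp_pos: [573.8, -346.5, 233.2]
tool_rot: [0.0, 0.911, 0.412, 0.0]
contact_force: [-0.4, -1.5, -0.4]
gripper_width: 0.995
grasp_force: 0.0
```

Request:
apply_moves([
  [0,0,0,0,0,0,0.085],
  [0,0,0,0,0,0,0.085],
])

```text
clock: 42.55
tcp_pos: [574.5, -347.2, 233.1]
tool_rot: [0.001, 0.91, 0.415, 0.001]
contact_force: [-0.0, -0.5, -1.1]
gripper_width: 0.997
grasp_force: 0.0
```

```bash
python3 -c "
from h import *
go(440,80,230); print(fit(snap('wrist','w15'),573,-347,30,28))"
```

```text
[ 574.5 -347.2  233.1] yaw 49.0 need [ 234.2 -381.7    1.9]
(array([ 573.5, -347.6,    5.5]), np.float64(0.134))
```

Request:
apply_moves([
  [0.0234,-0.0382,0,0,0,0,0.085],
  [0.0234,-0.0382,0,0,0,0,0.085],
  [0.0234,-0.0382,0,0,0,0,0.085],
  [0.0234,-0.0382,0,0,0,0,0.085],
  [0.0234,-0.0382,0,0,0,0,0.085],
  [0.0234,-0.0382,0,0,0,0,0.085],
  [0.0234,-0.0382,0,0,0,0,0.085],
  [0.0234,-0.0382,0,0,0,0,0.085],
])

```text
clock: 43.4
tcp_pos: [464.4, -3.1, 229.0]
tool_rot: [-0.001, 0.91, 0.414, -0.002]
contact_force: [1.0, 0.3, 0.3]
gripper_width: 0.994
grasp_force: 0.0
```

Request:
apply_moves([
  [0.0234,-0.0382,0,0,0,0,0.085],
  [0.0234,-0.0382,0,0,0,0,0.085],
  [0,0,0,0,0,0,0.085],
  [0,0,0,0,0,0,0.085],
  [0,0,0,0,0,0,0.085],
])

```text
clock: 43.9
tcp_pos: [439.3, 79.9, 230.4]
tool_rot: [-0.0, 0.91, 0.414, -0.001]
contact_force: [-0.3, 0.6, -0.9]
gripper_width: 0.996
grasp_force: 0.0
```

```bash
python3 -c "
from h import *
p,e=fit(snap('wrist','w16'),423,136,49,28); print(p,e); go(p[0],p[1],17)"
```

```text
[422.7 135.7  49.7] 0.153
[439.5  79.6 230.6] yaw 48.9 need [ 31.4 -49.3 213.6]
```

Request:
apply_moves([
  [0.0157,-0.0247,0.02,0,0,0,0.085],
  [0.0157,-0.0246,0.025,0,0,0,0.085],
  [0,0,0.045,0,0,0,0.085],
  [0,0,0.045,0,0,0,0.085],
  [0,0,0.045,0,0,0,0.085],
  [0,0,0.022,0,0,0,0.085],
  [0,0,0.011,0,0,0,0.085],
  [0,0,0,0,0,0,0.085],
])

```text
clock: 44.75
tcp_pos: [422.3, 135.8, 17.2]
tool_rot: [-0.001, 0.91, 0.414, -0.001]
contact_force: [0.8, -0.6, 0.6]
gripper_width: 0.996
grasp_force: 0.0
```

Request:
apply_moves([
  [0,0,0,0,0,0,0.045],
  [0,0,0,0,0,0,0.045],
  [0,0,0,0,0,0,0.045],
  [0,0,0,0,0,0,0.045],
  [0,0,0,0,0,0,0.045],
], newtons=50)

```text
clock: 45.25
tcp_pos: [424.5, 136.7, 20.5]
tool_rot: [0.001, 0.91, 0.414, 0.001]
contact_force: [-1.4, -0.8, 6.7]
gripper_width: 0.641
grasp_force: 51.7
```

Request:
apply_moves([
  [0,0,-0.03,0,0,0,0.045],
  [0,0,-0.045,0,0,0,0.045],
  [0,0,-0.045,0,0,0,0.045],
  [0,0,-0.045,0,0,0,0.045],
  [0,0,-0.035,0,0,0,0.045],
  [0,0,0,0,0,0,0.045],
  [0,0,0,0,0,0,0.045],
])

```text
clock: 45.95
tcp_pos: [423.0, 136.7, 219.2]
tool_rot: [0.0, 0.91, 0.414, 0.001]
contact_force: [0.2, 0.1, -3.5]
gripper_width: 0.642
grasp_force: 54.6
```

```bash
python3 -c "
from h import *
go(423.2,-357.3,200)"
```

```text
[423.  136.7 219.2] yaw 49.0 need [-372.5  324.4   19.2]
```

Request:
apply_moves([
  [-0.0339,0.0295,0,0,0,0,0.045],
  [-0.0339,0.0295,0,0,0,0,0.045],
  [-0.0339,0.0295,0,0,0,0,0.045],
  [-0.0339,0.0295,0,0,0,0,0.045],
  [-0.0339,0.0295,0,0,0,0,0.045],
  [-0.0339,0.0295,0,0,0,0,0.045],
  [-0.0339,0.0295,0,0,0,0,0.045],
  [-0.0339,0.0295,0,0,0,0,0.045],
])

```text
clock: 46.75
tcp_pos: [421.3, -223.8, 215.8]
tool_rot: [-0.002, 0.91, 0.414, -0.001]
contact_force: [1.2, 1.2, -2.5]
gripper_width: 0.636
grasp_force: 54.6
```

Request:
apply_moves([
  [-0.0339,0.0295,0,0,0,0,0.045],
  [-0.0339,0.0295,0,0,0,0,0.045],
  [-0.0335,0.0295,0,0,0,0,0.045],
  [0,0,0,0,0,0,0.045],
  [0,0,0,0,0,0,0.045],
  [0,0,0,0,0,0,0.045],
])

```text
clock: 47.35
tcp_pos: [422.5, -355.8, 216.6]
tool_rot: [-0.002, 0.91, 0.415, -0.0]
contact_force: [-0.0, -0.2, -2.9]
gripper_width: 0.638
grasp_force: 54.7
```

```bash
python3 -c "
from h import *
go(423.2,-357.3,25)"
```

```text
[ 422.5 -355.8  216.6] yaw 49.0 need [ -0.9   2.2 191.5]
```

Request:
apply_moves([
  [-0.001,0.002,0.04,0,0,0,0.045],
  [0,0,0.045,0,0,0,0.045],
  [0,0,0.045,0,0,0,0.045],
  [0,0,0.035,0,0,0,0.045],
  [0,0,0.015,0,0,0,0.045],
  [0,0,0.007,0,0,0,0.045],
  [0,0,0,0,0,0,0.045],
  [0,0,0,0,0,0,0.045],
])

```text
clock: 48.15
tcp_pos: [425.1, -360.6, 33.5]
tool_rot: [0.002, 0.91, 0.415, 0.0]
contact_force: [0.3, -1.2, -2.1]
gripper_width: 0.64
grasp_force: 54.7
```

Request:
apply_moves([
  [0,0,0.002,0,0,0,0.045],
  [0,0,0.002,0,0,0,0.045],
  [0,0,0,0,0,0,0.045],
])

```text
clock: 48.45
tcp_pos: [424.0, -359.6, 27.7]
tool_rot: [0.0, 0.91, 0.414, 0.0]
contact_force: [-0.2, 0.5, -2.7]
gripper_width: 0.645
grasp_force: 54.7
```

Request:
apply_moves([
  [0,0,0.002,0,0,0,0.045],
  [0,0,0.001,0,0,0,0.045],
  [0,0,0,0,0,0,0.045],
])

```text
clock: 48.75
tcp_pos: [423.9, -359.6, 24.7]
tool_rot: [-0.0, 0.91, 0.414, -0.0]
contact_force: [-2.6, 1.2, 1.8]
gripper_width: 0.639
grasp_force: 55.1
```

Request:
apply_moves([
  [0,0,0.001,0,0,0,0.045],
  [0,0,0,0,0,0,0.045],
])

```text
clock: 48.95
tcp_pos: [424.0, -359.6, 24.6]
tool_rot: [-0.0, 0.91, 0.414, -0.0]
contact_force: [-4.8, 4.0, 9.9]
gripper_width: 0.639
grasp_force: 56.0
```

Request:
apply_moves([
  [0,0,0,0,0,0,0.085],
  [0,0,0,0,0,0,0.085],
  [0,0,0,0,0,0,0.085],
  [0,0,-0.03,0,0,0,0.085],
  [0,0,-0.045,0,0,0,0.085],
  [0,0,-0.045,0,0,0,0.085],
  [0,0,-0.045,0,0,0,0.085],
  [0,0,-0.045,0,0,0,0.085],
])

```text
clock: 49.75
tcp_pos: [423.8, -359.2, 235.2]
tool_rot: [0.0, 0.91, 0.414, 0.0]
contact_force: [1.5, -1.1, -0.4]
gripper_width: 0.996
grasp_force: 0.0
```

Request:
apply_moves([
  [0,0.03,-0.03,0,0,0,0.085],
  [-0.02,0.03,-0.03,0,0,0,0.085],
  [-0.03,0.02,-0.02,0,0,0,0.085],
  [-0.03,0,0,0,0,0,0.085],
  [0,0,0,0,0,0,0.085],
  [0,0,0,0,0,0,0.085],
])

```text
clock: 50.35
tcp_pos: [431.4, -472.4, 312.7]
tool_rot: [-0.001, 0.91, 0.414, 0.0]
contact_force: [0.5, 1.1, -0.1]
gripper_width: 0.995
grasp_force: 0.0
```

```bash
python3 - <<'E'
from h import *
c=snap('wrist','w17'); s=snap('scene','s17'); go(0,0,0)
print(fit(c,573.5,-347.6,5.5,28),fit(c,424,-359,50,28))
a=cv2.resize(c['image'],(400,300),interpolation=3)
b=cv2.resize(s['image'][180:300,240:400],(400,300),interpolation=2)
sd=snap('side','s18')['image']; d=cv2.resize(sd[180:300,280:440],(400,300),interpolation=2); e=cv2.resize(s['image'],(400,300),interpolation=3)
cv2.imwrite('pics/fin.png',np.vstack([np.hstack([a,b]),np.hstack([d,e])])[:,:,::-1])
E
```

```text
[ 432.  -471.4  312.7] yaw 49.0 need [  72.2 -635.   313.4]
(array([ 575.2, -346.3,    5.7]), np.float64(0.119)) (array([ 421.9, -360.2,   50. ]), np.float64(0.148))
```

View pics/fin.png

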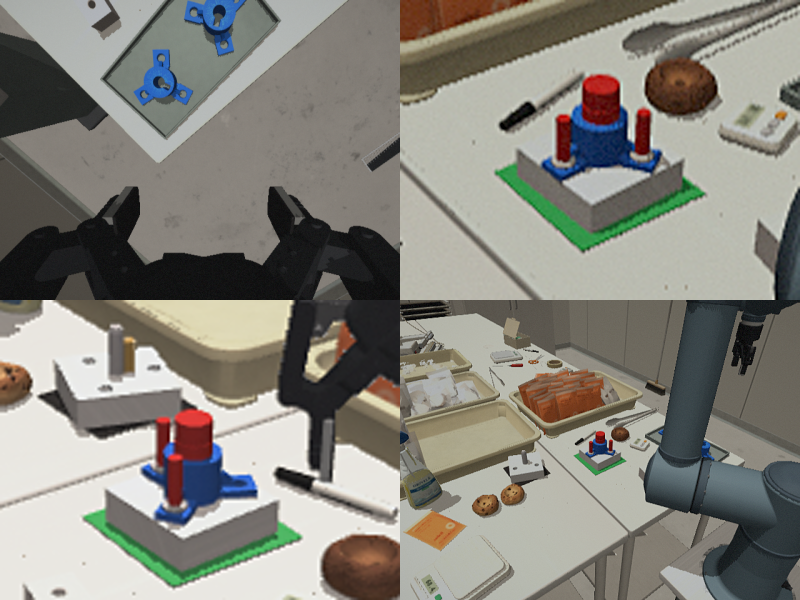

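The montage shows the hub down on the green stand, both pins home on their lugs, and the cap upright on the hub. Both spare hubs lie flat in the tray and nothing else has moved, so I'm handing in.

```bash
python3 -c "
from h import *
print(ticket.hand_in())"
```

```text
the job is handed in; nothing more can be done
None
```

Job handed in at about 50 s of the 210 s allowed: the matching hub is fully down on the green-mat stand, both pins present in the rack are home, the red cap is back on the hub, the two spare hubs lie flat in the tray, and the last pictures showed nothing else moved.

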